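# Make up a bobbin tray and log it on the tally counter

## Robot

A 6-joint arm with a two-finger parallel gripper is mounted at the origin on a cart in front of the work surface, level with it; the furniture and walls round the work are solid. World frame = base frame: x ahead of the robot, y to its left, z up, the work surface at z = 0. Lengths are in m, angles in rad, forces in N, time in s.
With the tool pointing down it reaches from about 0.4 to 0.825 m from the base axis. Payload 7 kg.
Tool frame: the origin (TCP) lies on the centre line of the jaws, within the pads' length; the fingertips stand tip_reach ahead of it and the grasp point (between the pads) is the TCP (tip_reach is the distance from the TCP to the fingertips, in m); z points along the fingers, y is the line along which they close (so a half turn about z gives the same grasp; the last joint's range is limited). The gripper opens to 88 mm and grips with 3 to 60 N. Pads are 19 mm wide; open, the fingers measure 130 mm over their backs; the gripper's body (78 mm by 193 mm) begins 47 mm behind the grasp point.
Start: joints at [-0.979, 0.359, 0.012, 0, -1.224, -0.288], TCP at [0.202, -0.644, 0.221] pointing down, gripper open.
Joint ranges: [-3.07, 3.07], [-1.43, 2.12], [-1.02, 1.25], [-3.03, 1.67], [-3.05, -0], [-3.03, 3.03]. Speed limits (rad/s): [2.39, 2.39, 3.01, 3.14, 3.14, 3.14].

## Interface

Orientations are given as [roll, pitch, yaw] about the fixed x, y, z axes, in that order (R = Rz(yaw) Ry(pitch) Rx(roll)).
In Python, from station import get_state, grab_frame, calibration, job_done, find_in, mark_of, tip_reach gives the robot as it stands.
- The arm moves only by the shell command python3 -m handwheel 'ROWS' [OPENING] [FORCE]. ROWS is JSON, a list of rows, each an object with "delta_pos": the shift along the world's x, y, z in units of 30 mm (1.0 is 30 mm), a list of three; "dr": the turn, a rotation vector about the world's x, y, z in degrees, a list of three. In form: [{"delta_pos": [tx, ty, tz], "dr": [rx, ry, rz]}, ...]. A call has 1 to 10 rows; each row shifts and turns the commanded pose from where the row before left it; what a row does not reach is not made up. A row lasts 1/10 s, in which the tool goes at most 50 mm and 8.59 degrees, less where a joint would pass 70% of its speed; a pose out of reach is approached as far as the arm can. A call is refused whole if a number of a shift passes 1 or a number of a turn 8.59, either way. A call with a gripper value outside its range is refused whole. OPENING is the closure, from -1 (fully open) to 1 (shut), set as the call begins (- or left out, the last holds). The fingers move at their own pace and stop on an object; FORCE is the grip in N (left out, the last holds). Time passes only in rows, so rows that do not move let the fingers close. It gives the time, the measured TCP pose, the force, the opening and the grip force at its end, in the units of the state.
- get_state(): the state, without advancing time (a new reading comes with each control period).
- grab_frame(name): name is "scene" or "top"; returns the picture (420x560x3 uint8, red, green, blue); there is no depth.
- calibration(name): a dict with "fx", "fy", "cx", "cy" (pixels), "extrinsics" (4x4, takes a point from world to camera coordinates). Camera axes: x right, y down, z forward; pixel columns grow to the right and rows downward; lengths in m; the calibration is good to about 2 mm. A picture is of the moment at which its call begins. calibration takes no time and is no camera call.
- job_done(): hands the job in; it is judged then, once.
Trained networks look in the newest picture that a camera, given by its name, has taken for a name from the list of things; names that differ only in an ending like _2 or _b are one class to them, and where a whole thing is asked for, a point or a joint stands for the part that bears it (a point fixed in the world has none). Each returns a list of dicts, best first, with "conf" (0 to 1); they miss things now and then, are a little off and sometimes report something else, mostly with a low value. They report only what shows in the picture. A call takes as long as a camera call. They do not tell look-alikes from the thing itself.
- find_in(camera, query): "location" ([column, row] in pixels, amid what is visible of it).
- mark_of(camera, query): "location" ([column, row] in pixels: a listed point, or the origin of a listed thing).
The state is a dict: "t": time; "q": joint angles; "qd": joint speeds; "joint_efforts": joint torques, N m; "eef_pos": TCP position; "ee_rot": TCP orientation; "force": force on the tool from outside, world axes, zero at the start; "moment": the same for the moment, N m; "width": finger opening in m; "gripper_force": force on a finger pad.
Only numpy, scipy, OpenCV 4.12 (cv2) and the standard library are available. Lean on these libraries where they do the work, as an engineer would, in place of code of your own. Each camera call takes 0.05 s, during which the arm holds its last target. There are 200 camera calls.

## Task

Make up the bobbin tray: first lower the five-toothed divider comb into the tray so that every tooth is in its own slot and the comb is fully down on the rail, then put every small metal bobbin that lies on the worktop flat into a compartment of its own in the tray. When all are in, log the tray on the tally counter: slide its dust cover fully aside, press the button right down and let it spring back, and slide the cover fully back over it. Do not disturb the snap dish, the oil bottle and the two setting dies that stand around.

Things in the scene. Friction and masses are not known exactly. Their poses are not given: they have to be found in the camera images.
- tray: flat grey tray, fixed, 86 mm along x, 168 mm along y, rim 12 mm high, walls and floor 4 mm; origin at the centre of its underside, z up. With the comb seated it has eight compartments, four on either side of the middle rail, centred at x = -23 or 23 mm and y = -54, -18, 18, 54 mm, each 32 mm square; each holds one bobbin flat
- tray_rail (a point): centre of the top of the tray's metal rail, 13 mm above the tray's origin, axes as the tray's. The rail is 14 mm wide and runs along y through the middle; five slots, each 8 mm wide in y and cut down to the tray floor, lie at y = -72, -36, 0, 36, 72 mm
- comb_grip (a point): centre of the upright handle of the white divider comb (loose, 0.12 kg; 72 mm along x, 154 mm along y, 46 mm high, same after a half turn). Handle 14 mm thick in x, 60 mm in y, 28 mm high; its centre is 32 mm above the comb's lowest edge. Seated, this point is 24 mm above tray_rail, the comb's y along the tray's y; handle top then 51 mm, spine top 23 mm, tooth tops 13 mm above the worktop
- comb_teeth (a point): centre of the comb's lowest edge, 32 mm below comb_grip, same axes. Five teeth: plates 4 mm thick in y, 72 mm long in x, 8 mm high with rounded lower edges, at y = -72, -36, 0, 36, 72 mm, hang from a spine (14 mm in x, 154 mm in y, 10 mm high) that comes to rest on the rail. The comb stands on its teeth at the start
- reel_0_mid (a point): a metal bobbin, a flat disc of 21 mm diameter, 11 mm thick, lying flat on the worktop at the start; the point is its centre, 5.5 mm above its underside; z is its axis. 3 to 5 of the five bobbins are present; an absent one reads None
- reel_1_mid (a point): another such bobbin; the same
- reel_2_mid (a point): another such bobbin; the same
- reel_3_mid (a point): another such bobbin; the same
- reel_4_mid (a point): another such bobbin; the same
- dust_cover (a joint): sliding dust cover of the tally counter, in m: 0 closed (over the button), 0.080 fully aside; it slides along the counter's +y, stays where it is left, about 1.5 N friction
- cover_tab (a point): centre of the upright tab on the dust cover (14 mm thick in y, 44 mm in x, 22 mm high), 74 mm above the worktop; moves with the cover; its y axis is the direction in which the cover opens. The cover's top plate is 86 mm in x, 72 mm in y, its upper face 63 mm above the worktop. Closed, the tab stands straight above the button
- counter: tally counter, a fixed grey box 90 mm in x, 176 mm in y, 30 mm high; origin at the centre of its underside; the button is at y = -45 mm, the cover slides to +y
- tally_button (a joint): the counter's round spring button, in m: 0 released, 0.006 fully down; 5 N when fully down; springs back
- tally_button_top (a point): centre of the button's top face (32 mm diameter), 52 mm above the worktop, under the closed cover; z up
- snapdish: round dish of snaps, 68 mm diameter, 19 mm high, a bystander; origin at its underside
- oiler: oil bottle with a spout, 42 mm diameter, 124 mm high, a bystander; origin at its underside
- die_a: setting die, 22 mm diameter, 45 mm high, a bystander; origin at its underside
- die_b: setting die, 22 mm diameter, 30 mm high, a bystander; origin at its underside
There are look-alikes about, which are no part of the job. Leave any brown look-alike of the counter alone. Of the things that look like the tray, the larger one is meant.

How it is judged:
On the way, in this order (a step that is already met when the one before it is completed fails the run):
1. the comb is fully down with every tooth in its slot (x of comb_grip in the frame of tray between -0.005 and 0.005 m and y of comb_grip in the frame of tray between -0.0035 and 0.0035 m and z of comb_grip in the frame of tray between 0.034 and 0.04 m and angle between comb_grip's own z axis and vertical below 0.05 rad and angle between the y axis of comb_grip and the y axis of tray, either way round below 0.06 rad), for 0.3 s.
2. every bobbin lies flat in a compartment, the comb still seated (all of step 1 and x of reel_0_mid in the frame of tray between -0.041 and 0.041 m and y of reel_0_mid in the frame of tray between -0.082 and 0.082 m and z of reel_0_mid in the frame of tray between 0.006 and 0.013 m and (angle between reel_0_mid's own z axis and vertical below 0.2 rad or angle between reel_0_mid's own z axis and vertical above 2.94 rad) and x of reel_1_mid in the frame of tray between -0.041 and 0.041 m and y of reel_1_mid in the frame of tray between -0.082 and 0.082 m and z of reel_1_mid in the frame of tray between 0.006 and 0.013 m and (angle between reel_1_mid's own z axis and vertical below 0.2 rad or angle between reel_1_mid's own z axis and vertical above 2.94 rad) and x of reel_2_mid in the frame of tray between -0.041 and 0.041 m and y of reel_2_mid in the frame of tray between -0.082 and 0.082 m and z of reel_2_mid in the frame of tray between 0.006 and 0.013 m and (angle between reel_2_mid's own z axis and vertical below 0.2 rad or angle between reel_2_mid's own z axis and vertical above 2.94 rad) and x of reel_3_mid in the frame of tray between -0.041 and 0.041 m and y of reel_3_mid in the frame of tray between -0.082 and 0.082 m and z of reel_3_mid in the frame of tray between 0.006 and 0.013 m and (angle between reel_3_mid's own z axis and vertical below 0.2 rad or angle between reel_3_mid's own z axis and vertical above 2.94 rad) and x of reel_4_mid in the frame of tray between -0.041 and 0.041 m and y of reel_4_mid in the frame of tray between -0.082 and 0.082 m and z of reel_4_mid in the frame of tray between 0.006 and 0.013 m and (angle between reel_4_mid's own z axis and vertical below 0.2 rad or angle between reel_4_mid's own z axis and vertical above 2.94 rad)), for 0.3 s.
3. the dust cover is slid aside, at least 65 of its 80 mm (value of joint dust_cover above 0.065 m), for 0.1 s.
4. the button is pressed down, with the cover aside (value of joint tally_button above 0.0045 m and value of joint dust_cover above 0.06 m), for 0.05 s.
5. the button is up again and the cover is back over it (value of joint tally_button below 0.0015 m and value of joint dust_cover below 0.008 m), for 0.2 s.
At the end, for the whole second after the job is handed in: Comb on the rail (handle centre within 5 mm in x, 3.5 mm in y of the tray centre, 34 to 40 mm above its origin, tilt under 0.05, yaw off under 0.06 rad); every bobbin present flat within 0.2 rad on the tray floor in a compartment; button up; cover within 8 mm of closed (all of step 2 and all of step 5); the robot touches nothing.
It fails at once if a bystander (snap dish, oil bottle or setting die) is moved more than 3 cm (distance of any of snapdish, oiler, die_a, die_b from where it was at the start of the episode above 0.03 m).
Of reel_0, reel_1, reel_2, reel_3, reel_4 only 3 to 5 are there at a start; the rules pass over those that are not, and their reading is None.
At some moment in a run one of comb, reel_0, reel_1, reel_2, reel_3, reel_4 may be knocked a few centimetres aside while the robot is not near it.
It also fails if it takes over 210 s, if anything falls off the work surface, if the arm or the gripper's body presses on something with over 40 N, if the wrist force passes 120 N, or if a joint passes its speed limit or range.

## Working session

There is one attempt and no reset: what is moved stays moved. The work goes in short steps, Python scripts to look and compute and a shell command to move; the robot and the scene stay as the last step left them, time stands still between calls to the robot, and variables do not carry over. Pictures are saved under pics/ and viewed, at most 14 in all, crops included, and the job is handed in when it is done.

```bash
mkdir -p pics; ls; cat > h.py <<'E'
import numpy as np, cv2
from station import *
def save(cam,name,crop=None,s=1):
    im=grab_frame(cam)[:,:,::-1]
    if crop: x0,y0,x1,y1=crop; im=im[y0:y1,x0:x1]
    if s!=1: im=cv2.resize(im,None,fx=s,fy=s,interpolation=cv2.INTER_CUBIC)
    cv2.imwrite('pics/'+name+'.png',im)
def ray(cam,uv,z):
    c=calibration(cam);E=np.array(c['extrinsics']);R,t=E[:3,:3],E[:3,3]
    d=R.T@np.array([(uv[0]-c['cx'])/c['fx'],(uv[1]-c['cy'])/c['fy'],1]);o=-R.T@t
    return o+d*(z-o[2])/d[2]
def proj(cam,p):
    c=calibration(cam);E=np.array(c['extrinsics']);q=E[:3,:3]@np.array(p)+E[:3,3]
    return np.array([c['cx']+c['fx']*q[0]/q[2],c['cy']+c['fy']*q[1]/q[2]])
def marks(cam,name,z,n=6,mc=.15):
    for m in mark_of(cam,name)[:n]:
        if m['conf']>mc: print(cam,name,round(m['conf'],2),np.round(m['location'],1),np.round(ray(cam,m['location'],z),4))
E
python3 - <<'E'
from h import *
print(get_state()); print(tip_reach if not callable(tip_reach) else tip_reach())
for c in('scene','top'):
    save(c,c+'0',s=1.4); k=calibration(c);E=np.array(k['extrinsics']);print(c,k['fx'],k['cx'],-E[:3,:3].T@E[:3,3],E[:3,:3])
E
```

```text
pics
{'t': 0.0, 'q': array([-9.78896181e-01,  3.59366682e-01,  1.10593260e-02, -3.56056012e-04,
       -1.22410375e+00, -2.88084454e-01]), 'qd': array([ 0.0009818 , -0.00094966,  0.00058659,  0.00037633, -0.001622  ,
        0.00079832]), 'joint_efforts': array([-1.22120608e-03, -5.82712984e+01,  2.93060410e+01,  6.99737281e+00,
        6.74759751e-03, -2.09636501e-04]), 'eef_pos': array([ 0.20174925, -0.64361834,  0.2204349 ]), 'ee_rot': array([ 3.13994931e+00, -1.37907641e-04, -2.83789810e+00]), 'force': array([ 0.34489728,  0.23387716, -0.77238431]), 'moment': array([ 0.02431361,  0.04804122, -0.00275022]), 'gripper_force': 0.0, 'width': 0.08759281316784061}
0.019
scene 435.3988074518163 274.2039383712882 [-0.37158737  0.41593335  0.81819875] [[-0.49634983 -0.86806076  0.01036208]
 [-0.47976342  0.26433778 -0.8366317 ]
 [ 0.72350806 -0.42023334 -0.54766781]]
top 422.3875779184553 277.43709339003226 [ 0.41316516 -0.12318565  1.57432915] [[ 0.00466318 -0.99998107  0.00401418]
 [-0.99330637 -0.00509528 -0.11539714]
 [ 0.11541541 -0.00344919 -0.99331132]]
```

View pics/scene0.png

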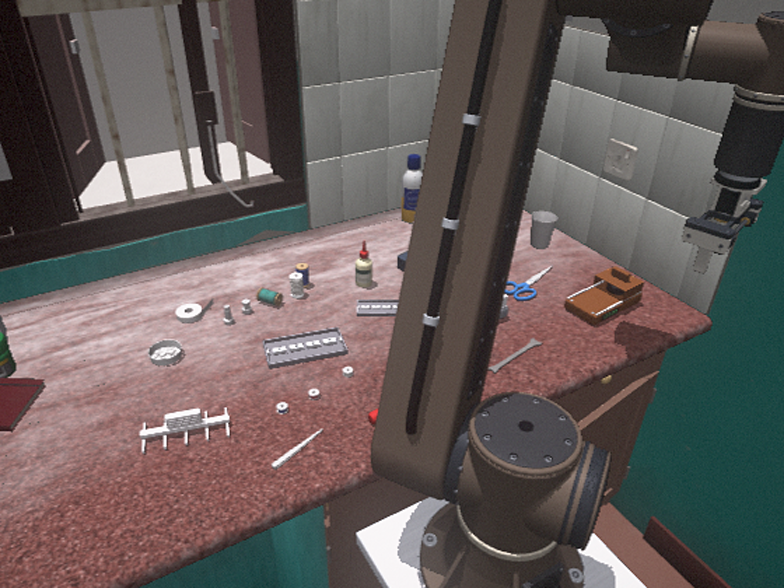

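View pics/top0.png

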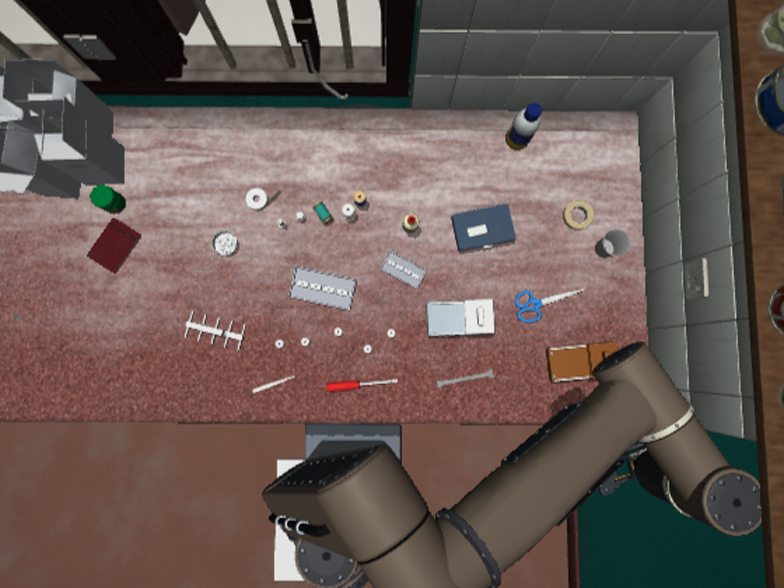

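```bash
python3 - <<'E'
from h import *
for n,z in (('tray',0),('tray_rail',.013),('comb_grip',.032),('comb_teeth',0),('reel_0_mid',.0055),('counter',0),('cover_tab',.074),('snapdish',0),('oiler',0),('die_a',0)):
    marks('top',n,z,8); 
E
```

```text
top tray 0.91 [231.  204.6] [0.601  0.0456 0.    ]
top tray 0.8 [286.4 191.7] [ 0.651  -0.1622  0.    ]
top tray_rail 0.9 [291.6 192.8] [ 0.645  -0.1813  0.013 ]
top tray_rail 0.88 [230.9 207.4] [0.589  0.0444 0.013 ]
top comb_grip 0.72 [152.6 235. ] [0.4842 0.3257 0.032 ]
top comb_grip 0.45 [160.1 173.6] [0.7115 0.3068 0.032 ]
top comb_teeth 0.56 [150.7 237. ] [0.4782 0.3418 0.    ]
top reel_0_mid 0.56 [283.6 237.7] [ 0.4778 -0.152   0.0055]
top counter 0.86 [329.  225.5] [ 0.5243 -0.3215  0.    ]
top counter 0.73 [413.3 256.7] [ 0.4101 -0.633   0.    ]
top cover_tab 0.92 [342.2 227. ] [ 0.514  -0.3592  0.074 ]
top cover_tab 0.72 [429.4 259.9] [ 0.3993 -0.6655  0.074 ]
top cover_tab 0.19 [200.7 247.6] [0.4386 0.142  0.074 ]
top snapdish 0.76 [160.6 176.7] [0.7058 0.3134 0.    ]
top snapdish 0.42 [329.2 228.8] [ 0.512  -0.3222  0.    ]
top snapdish 0.21 [212. 153.] [0.7984 0.1213 0.    ]
top oiler 0.63 [340.1 228.4] [ 0.5137 -0.3629  0.    ]
top die_a 0.54 [199.6 246.4] [0.4443 0.1593 0.    ]
top die_a 0.44 [212.7 151.9] [0.8027 0.1188 0.    ]
top die_a 0.43 [203.1 156.5] [0.7846 0.1548 0.    ]
top die_a 0.31 [328.9 226.2] [ 0.5217 -0.3211  0.    ]
```

The tray-like things are at top (231,205) and (288,192). The left one is larger, so it should be the tray. The counter-like things are the white-grey box at (329,226) and the brown one at (413,257), and the brown one is to be left alone. I'll confirm both in an enlarged crop.

```bash
python3 - <<'E'
from h import *
for cam,(x0,y0,x1,y1),s in (('top',(125,165,375,265),3.2),('scene',(95,205,295,355),4)):
    im=np.mean([grab_frame(cam).astype(float) for _ in range(6)],0)
    np.save(cam+'_avg.npy',im)
    c=cv2.resize(im[y0:y1,x0:x1,::-1],None,fx=s,fy=s,interpolation=cv2.INTER_CUBIC)
    cv2.imwrite(f'pics/{cam}1.png',np.clip(c,0,255))
E
```

```text
[ WARN:0@2.564] global loadsave.cpp:1063 imwrite_ Unsupported depth image for selected encoder is fallbacked to CV_8U.
```

View pics/top1.png

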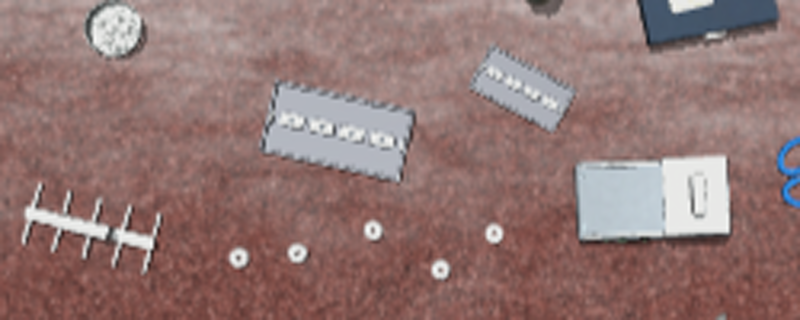

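View pics/scene1.png

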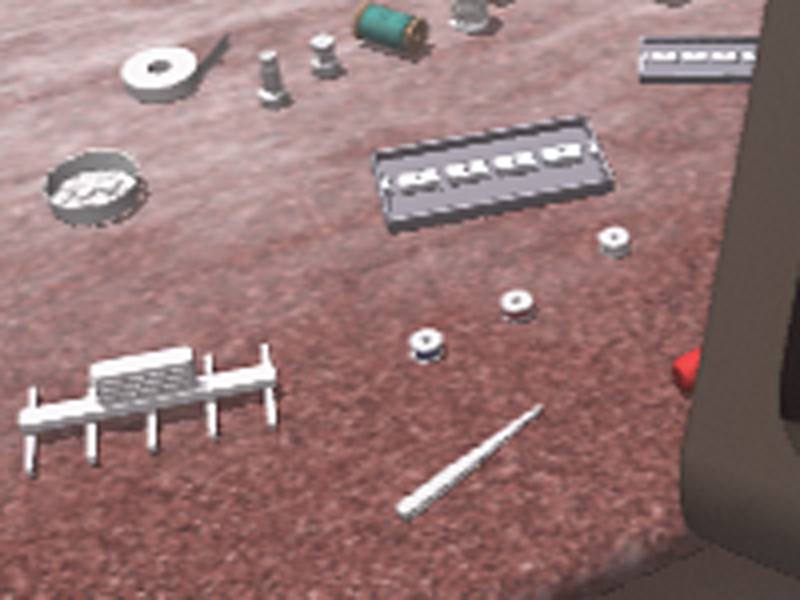

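```bash
cat > fit.py <<'E'
from h import *
from scipy.optimize import minimize
S=4
def box(cx,cy,cz,sx,sy,sz): # centre & sizes
    return np.array([[cx+i*sx/2,cy+j*sy/2,cz+k*sz/2] for i in(-1,1) for j in(-1,1) for k in(-1,1)])
def cyl(r,z0,z1): 
    a=np.linspace(0,2*np.pi,24,endpoint=False);return np.array([[r*np.cos(t),r*np.sin(t),z] for t in a for z in(z0,z1)])
COMB=[box(0,0,.013,.014,.154,.010),box(0,0,.032,.014,.060,.028)]+[box(0,y,.004,.072,.004,.008) for y in(-.072,-.036,0,.036,.072)]
TRAY=[box(0,0,.006,.086,.168,.012)]
REEL=[cyl(.0105,0,.011)]
COVER=[box(0,0,.0615,.086,.072,.003),box(0,0,.074,.044,.014,.022)]
def avg(cam,n=4): return np.mean([grab_frame(cam).astype(np.float32) for _ in range(n)],0).astype(np.float32)
def observe(cam,im,p,rad,thr):
    c=proj(cam,[p[0],p[1],p[2] if len(p)>3 else .01]).astype(int);x0,y0=c-rad;x0=max(x0,0);y0=max(y0,0)
    sub=im[y0:y0+2*rad,x0:x0+2*rad];up=cv2.resize(sub,None,fx=S,fy=S,interpolation=cv2.INTER_LINEAR)
    m=((up[...,0]-up[...,2])<thr)&(up.sum(2)>150)
    return m.astype(np.float32),x0,y0
def render(cam,parts,p,z,shape,x0,y0):
    m=np.zeros(shape,np.uint8);co,si=np.cos(p[2]),np.sin(p[2]);R=np.array([[co,-si,0],[si,co,0],[0,0,1]])
    for P in parts:
        W=P@R.T+[p[0],p[1],z];uv=np.array([proj(cam,w) for w in W])
        uv=((uv-[x0,y0]+.5)*S-.5)*16
        cv2.fillConvexPoly(m,cv2.convexHull(uv.round().astype(np.int32)),1,shift=4)
    return m
def fit(cams,parts,p0,rad,thr=12,z=0,yaw=True,close=0):
    obs=[]
    for cam,im in cams.items():
        m,x0,y0=observe(cam,im,p0,rad[cam],thr)
        n,l,st,_=cv2.connectedComponentsWithStats(m.astype(np.uint8))
        r=render(cam,parts,p0,z,m.shape,x0,y0)>0
        keep=np.zeros_like(m)
        for i in range(1,n):
            if (r&(l==i)).sum()>20: keep[l==i]=1
        if close: keep=cv2.morphologyEx(keep,cv2.MORPH_CLOSE,np.ones((close,close)))
        obs.append((cam,keep,x0,y0))
    def iou(p):
        q=p if yaw else [p[0],p[1],0];o=0
        for cam,k,x0,y0 in obs:
            r=render(cam,parts,q,z,k.shape,x0,y0);i=(r*k).sum();o+=i/(r.sum()+k.sum()-i+1)
        return -o/len(obs)
    best=None
    for d in((0,0,0),(.006,0,0),(-.006,0,0),(0,.006,0.05),(0,-.006,-.05)):
        a=np.array(p0[:3])+d
        s=np.array([a]+[a+v for v in np.diag([.008,.008,.12])][:3 if yaw else 2]);
        if not yaw:a=a[:2];s=s[:,:2]
        r=minimize(iou,a,method='Nelder-Mead',options=dict(initial_simplex=s,xatol=1e-4,fatol=1e-4,maxiter=250))
        if best is None or r.fun<best.fun: best=r
    return best.x,-best.fun
E
cat > run1.py <<'E'
from fit import *
T=np.load('top_avg.npy').astype(np.float32);Sc=np.load('scene_avg.npy').astype(np.float32)
for nm,cams in(('top',{'top':T}),('scene',{'scene':Sc})):
    print(nm)
    x,f=fit(cams,TRAY,[.598,.044,-.2],dict(top=34,scene=50),close=9);print('tray',x.round(4),round(f,3))
    x,f=fit(cams,COMB,[.484,.333,-.2],dict(top=30,scene=45),thr=5);print('comb',x.round(4),round(f,3))
    for uv in((199.5,245.5),(218,244),(241.5,237),(262.5,249),(279.3,238)):
        p=ray('top',uv,.0055)
        if nm=='scene' and p[1]<-.02: continue
        x,f=fit(cams,REEL,[p[0],p[1],0],dict(top=9,scene=13),thr=15,yaw=False);print('reel',x.round(4),round(f,3))
    if nm=='top':
        x,f=fit(cams,COVER,[.514,-.359,0],dict(top=22),thr=0,z=0);print('cover',x.round(4),round(f,3))
E
time python3 run1.py
```

```text
topTraceback (most recent call last):
  File "run1.py", line 5, in <module>
    x,f=fit(cams,TRAY,[.598,.044,-.2],dict(top=34,scene=50),close=9);print('tray',x.round(4),round(f,3))
        ~~~^^^^^^^^^^^^^^^^^^^^^^^^^^^^^^^^^^^^^^^^^^^^^^^^^^^^^^^^^
  File "fit.py", line 46, in fit
    r=minimize(iou,a,method='Nelder-Mead',options=dict(initial_simplex=s,xatol=1e-4,fatol=1e-4,maxiter=250))
    res = _minimize_neldermead(fun, x0, args, callback, bounds=bounds,
                               **options)
    fxr = func(xr)
    fx = function(np.copy(x), *(wrapper_args + args))
  File "fit.py", line 39, in iou
    r=render(cam,parts,q,z,k.shape,x0,y0);i=(r*k).sum();o+=i/(r.sum()+k.sum()-i+1)
  File "fit.py", line 21, in render
    W=P@R.T+[p[0],p[1],z];uv=np.array([proj(cam,w) for w in W])
                                       ~~~~^^^^^^^
  File "h.py", line 13, in proj
    c=calibration(cam);E=np.array(c['extrinsics']);q=E[:3,:3]@np.array(p)+E[:3,3]
ValueError: time passes only in moves, steps and waits

real	0m1.515s
user	0m1.406s
sys	0m0.146s
```

```bash
python3 - <<'E'
s=open('h.py').read()
s=s.replace("def save(","import functools,station\ncalibration=functools.lru_cache(None)(station.calibration)\ndef save(",1)
open('h.py','w').write(s)
E
time python3 run1.py
```

```text
top
tray [ 0.5974  0.0484 -0.2097] 0.981
comb [ 0.4814  0.3308 -0.2543] 0.434
reel [0.449  0.1593] 0.833
reel [0.4539 0.0914] 0.868
reel [0.4812 0.0047] 0.853
reel [ 0.4357 -0.0738] 0.888
reel [ 0.4779 -0.1343] 0.763
cover [ 0.5136 -0.2908  0.018 ] 0.853
scene
tray [ 0.5963  0.0486 -0.2146] 0.948
comb [ 0.4812  0.3304 -0.1988] 0.693
reel [0.4475 0.1588] 0.848
reel [0.4602 0.0895] 0.504
reel [0.4797 0.0042] 0.829
real	0m1.359s
user	0m1.949s
sys	0m0.032s
```

```bash
cat > run2.py <<'E'
from fit import *
T=np.load('top_avg.npy').astype(np.float32);Sc=np.load('scene_avg.npy').astype(np.float32)
for thr in (10,20,28,35):
  for c in({'top':T},{'scene':Sc},{'top':T,'scene':Sc}):
    x,f=fit(c,COMB,[.4812,.3304,-.2],dict(top=30,scene=45),thr=thr);print(thr,list(c),'comb',x.round(4),round(f,3))
p=proj('top',[.514,-.359,.063]).astype(int)
print(T[p[1]-2:p[1]+3:2,p[0]-35:p[0]+20:3].astype(int).tolist())
E
python3 run2.py
```

```text
10 ['top'] comb [ 0.4813  0.3306 -0.2429] 0.641
10 ['scene'] comb [ 0.4812  0.3309 -0.2208] 0.786
10 ['top', 'scene'] comb [ 0.4812  0.3304 -0.2319] 0.712
20 ['top'] comb [ 0.4817  0.331  -0.2388] 0.854
20 ['scene'] comb [ 0.4795  0.3308 -0.2349] 0.908
20 ['top', 'scene'] comb [ 0.4812  0.3308 -0.2317] 0.863
28 ['top'] comb [ 0.4822  0.331  -0.2378] 0.85
28 ['scene'] comb [ 0.479   0.3308 -0.2431] 0.847
28 ['top', 'scene'] comb [ 0.4802  0.331  -0.2386] 0.823
35 ['top'] comb [ 0.4824  0.331  -0.2439] 0.741
35 ['scene'] comb [ 0.479   0.3305 -0.2471] 0.779
35 ['top', 'scene'] comb [ 0.4802  0.3309 -0.2437] 0.75
[[[182, 194, 201], [186, 196, 205], [185, 196, 205], [188, 200, 208], [187, 199, 207], [189, 202, 210], [191, 204, 211], [191, 202, 211], [193, 206, 215], [232, 232, 231], [232, 232, 231], [231, 231, 230], [232, 232, 231], [176, 177, 176], [232, 232, 231], [230, 231, 230], [126, 95, 91], [154, 108, 102], [142, 105, 99]], [[178, 190, 196], [183, 195, 203], [184, 195, 203], [188, 199, 207], [186, 199, 206], [189, 201, 210], [189, 201, 209], [192, 205, 213], [194, 206, 214], [232, 232, 231], [232, 232, 231], [231, 231, 230], [232, 232, 231], [200, 202, 201], [232, 232, 231], [231, 231, 230], [129, 94, 90], [160, 113, 107], [136, 100, 96]], [[176, 186, 194], [185, 196, 205], [185, 197, 204], [185, 196, 204], [186, 199, 207], [191, 203, 211], [191, 203, 210], [191, 204, 212], [193, 205, 213], [232, 232, 231], [232, 232, 231], [232, 232, 231], [232, 232, 231], [218, 220, 220], [232, 232, 231], [231, 231, 230], [134, 96, 92], [145, 100, 96], [114, 87, 83]]]
```

The larger tray is confirmed at top (231,205), about 0.168 m long. The smaller decoy is at (288,192). The white-grey counter at (329,226) is the one meant, and all five bobbins are present. Next I'll move over the comb.

```bash
R='x'; python3 -m handwheel '[{"delta_pos":[1,1,0],"dr":[0,0,2]},{"delta_pos":[1,1,0],"dr":[0,0,2]},{"delta_pos":[1,1,0],"dr":[0,0,2]},{"delta_pos":[1,1,0],"dr":[0,0,2]},{"delta_pos":[1,1,0],"dr":[0,0,2]},{"delta_pos":[1,1,0],"dr":[0,0,2]},{"delta_pos":[1,1,0],"dr":[0,0,2]},{"delta_pos":[1,1,0],"dr":[0,0,2]},{"delta_pos":[1,1,0],"dr":[0,0,2]},{"delta_pos":[1,1,0],"dr":[0,0,2]}]' -1
python3 -m handwheel '[{"delta_pos":[0.15,1,0],"dr":[0,0,2]},{"delta_pos":[0.15,1,0],"dr":[0,0,2]},{"delta_pos":[0.15,1,0],"dr":[0,0,2]},{"delta_pos":[0.15,1,0],"dr":[0,0,2]},{"delta_pos":[0.15,1,0],"dr":[0,0,2]},{"delta_pos":[0.15,1,0],"dr":[0,0,2]},{"delta_pos":[0.15,1,0],"dr":[0,0,2]},{"delta_pos":[0.15,1,0],"dr":[0,0,2]},{"delta_pos":[0.15,1,0],"dr":[0,0,2]},{"delta_pos":[0.15,1,0],"dr":[0,0,2]}]'
python3 -m handwheel '[{"delta_pos":[-0.2,1,0],"dr":[0,0,2]},{"delta_pos":[-0.2,1,0],"dr":[0,0,2]},{"delta_pos":[-0.2,1,0],"dr":[0,0,2]},{"delta_pos":[-0.2,1,0],"dr":[0,0,2]},{"delta_pos":[-0.2,1,0],"dr":[0,0,2]},{"delta_pos":[-0.2,1,0],"dr":[0,0,2]},{"delta_pos":[-0.2,1,0],"dr":[0,0,2]},{"delta_pos":[-0.2,1,0],"dr":[0,0,2]},{"delta_pos":[-0.2,1,0],"dr":[0,0,2]},{"delta_pos":[-0.2,1,0],"dr":[0,0,2]}]'
```

```text
t: 2.2
eef_pos: [0.503, -0.3426, 0.2216]
ee_rot: [-3.141, 0.0, -2.487]
force: [1.2, -0.6, 1.0]
width: 0.0871
gripper_force: 0.0
t: 3.2
eef_pos: [0.547, -0.0428, 0.2216]
ee_rot: [-3.141, 0.0, -2.138]
force: [-0.2, -0.3, -1.1]
width: 0.0876
gripper_force: 0.0
t: 4.2
eef_pos: [0.4865, 0.2572, 0.2216]
ee_rot: [-3.141, 0.0, -1.789]
force: [0.6, 0.4, -0.2]
width: 0.0879
gripper_force: 0.0
```

```bash
python3 - <<'E'
from fit import *
c={k:avg(k,2) for k in('top','scene')}
for k in c: print(k,fit({k:c[k]},COMB,[.4812,.3304,-.23],dict(top=30,scene=45),thr=20))
E
```

```text
top (array([ 0.48388812,  0.33006375, -0.2669363 ]), np.float64(0.22050665062495822))
scene (array([ 0.48066405,  0.33108124, -0.23409   ]), np.float64(0.8966863033873343))
```

Scene confirms the comb hasn't moved. The top view is occluded by the gripper.

```bash
python3 -m handwheel '[{"delta_pos":[-0.065,0.82,0],"dr":[0,0,-1]},{"delta_pos":[-0.065,0.82,0],"dr":[0,0,0]},{"delta_pos":[-0.065,0.82,0],"dr":[0,0,0]},{"delta_pos":[0,0,-1],"dr":[0,0,0]},{"delta_pos":[0,0,-1],"dr":[0,0,0]},{"delta_pos":[0,0,-1],"dr":[0,0,0]},{"delta_pos":[0,0,-1],"dr":[0,0,0]},{"delta_pos":[0,0,-1],"dr":[0,0,0]},{"delta_pos":[0,0,-1],"dr":[0,0,0]},{"delta_pos":[0,0,-0.2],"dr":[0,0,0]}]'
python3 -m handwheel '[{"delta_pos":[0,0,0],"dr":[0,0,0]},{"delta_pos":[0,0,0],"dr":[0,0,0]},{"delta_pos":[0,0,0],"dr":[0,0,0]},{"delta_pos":[0,0,0],"dr":[0,0,0]},{"delta_pos":[0,0,0],"dr":[0,0,0]},{"delta_pos":[0,0,0],"dr":[0,0,0]},{"delta_pos":[0,0,0],"dr":[0,0,0]},{"delta_pos":[0,0,0],"dr":[0,0,0]}]' 1 20
```

```text
t: 5.4
eef_pos: [0.4798, 0.327, 0.0323]
ee_rot: [3.139, -0.005, -1.81]
force: [0.4, -0.8, -0.4]
width: 0.0876
gripper_force: 0.0
t: 6.2
eef_pos: [0.481, 0.3298, 0.0354]
ee_rot: [-3.142, 0.0, -1.808]
force: [0.0, -0.4, -0.3]
width: 0.0292
gripper_force: 0.0
```

```bash
python3 -m handwheel '[{"delta_pos":[0,0,0],"dr":[0,0,0]},{"delta_pos":[0,0,0],"dr":[0,0,0]},{"delta_pos":[0,0,0],"dr":[0,0,0]},{"delta_pos":[0,0,0],"dr":[0,0,0]},{"delta_pos":[0,0,0],"dr":[0,0,0]}]' 1 20
python3 -m handwheel '[{"delta_pos":[0,0,0.3],"dr":[0,0,0]},{"delta_pos":[0,0,1],"dr":[0,0,0]},{"delta_pos":[0,0,1],"dr":[0,0,0]},{"delta_pos":[0,0,0],"dr":[0,0,0]},{"delta_pos":[0,0,0],"dr":[0,0,0]}]'
python3 - <<'E'
from fit import *
s=get_state();print(s['eef_pos'],s['ee_rot'])
z=s['eef_pos'][2]-.0354
c={k:avg(k,2) for k in('scene',)}
save('scene','held',(90,180,290,330),3)
for k in c: print(k,z,fit({k:c[k]},COMB,[.4812,.3304,-.23],dict(top=45,scene=60),thr=20,z=z))
E
```

```text
t: 6.7
eef_pos: [0.4811, 0.3298, 0.0353]
ee_rot: [-3.142, 0.0, -1.808]
force: [0.4, -0.8, -1.7]
width: 0.0135
gripper_force: 20.0
t: 7.2
eef_pos: [0.4811, 0.33, 0.1054]
ee_rot: [-3.141, 0.002, -1.808]
force: [0.0, 0.1, -2.6]
width: 0.0136
gripper_force: 20.0
[0.48110352 0.3300022  0.10539799] [-3.14112487e+00  1.80712455e-03 -1.80821843e+00]
scene 0.06999799439294412 (array([ 0.48185954,  0.33062514, -0.23718719]), np.float64(0.38067841986841733))
```

View pics/held.png

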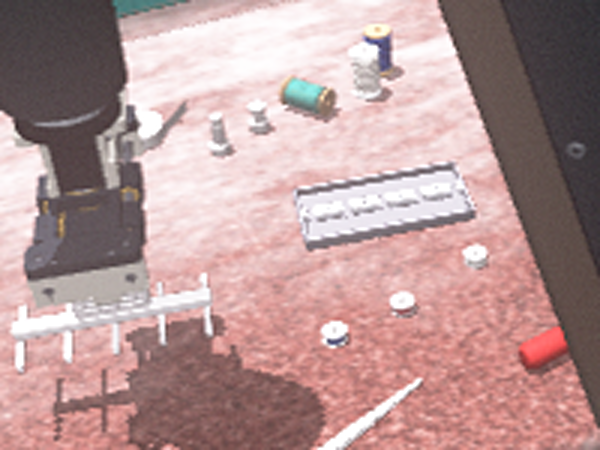

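The comb is held by its handle. Teeth show at scene-crop (20–210, 270–365) and the tray is free at (385,205). Now to carry it over.

```bash
python3 -m handwheel '[{"delta_pos":[0.386,-0.94,0],"dr":[0,0,0.15]},{"delta_pos":[0.386,-0.94,0],"dr":[0,0,0.15]},{"delta_pos":[0.386,-0.94,0],"dr":[0,0,0.15]},{"delta_pos":[0.386,-0.94,0],"dr":[0,0,0.15]},{"delta_pos":[0.386,-0.94,0],"dr":[0,0,0.15]},{"delta_pos":[0.386,-0.94,0],"dr":[0,0,0.15]},{"delta_pos":[0.386,-0.94,0],"dr":[0,0,0.15]},{"delta_pos":[0.386,-0.94,0],"dr":[0,0,0.15]},{"delta_pos":[0.386,-0.94,0],"dr":[0,0,0.15]},{"delta_pos":[0.386,-0.94,0],"dr":[0,0,0.15]}]'
python3 -m handwheel '[{"delta_pos":[0,0,-0.5],"dr":[0,0,0]},{"delta_pos":[0,0,-0.5],"dr":[0,0,0]},{"delta_pos":[0,0,0],"dr":[0,0,0]},{"delta_pos":[0,0,0],"dr":[0,0,0]}]'
python3 - <<'E'
from fit import *
s=get_state();print(s['eef_pos'],s['ee_rot'])
z=s['eef_pos'][2]-.0354
im={k:avg(k,4) for k in('scene','top')}
a=im['scene'][...,::-1];p=proj('scene',[.597,.0485,.03]).astype(int)
cv2.imwrite('pics/over.png',cv2.resize(a[p[1]-60:p[1]+50,p[0]-65:p[0]+65],None,fx=5,fy=5,interpolation=cv2.INTER_CUBIC).clip(0,255).astype(np.uint8))
np.save('over.npy',im['scene'])
E
```

```text
t: 8.35
eef_pos: [0.5965, 0.0463, 0.1032]
ee_rot: [3.14, -0.001, -1.782]
force: [0.2, 0.9, -2.1]
width: 0.0139
gripper_force: 20.0
t: 8.75
eef_pos: [0.5964, 0.0475, 0.0736]
ee_rot: [3.14, -0.001, -1.782]
force: [0.2, -0.1, -1.0]
width: 0.0136
gripper_force: 20.0
[0.59638452 0.04752296 0.07365   ] [ 3.13995467e+00 -1.31928275e-03 -1.78166523e+00]
```

View pics/over.png

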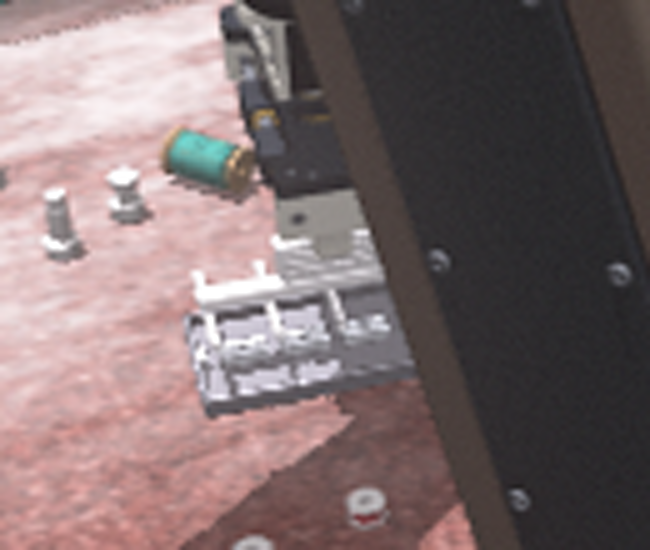

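```bash
python3 -m handwheel '[{"delta_pos":[0,0,-0.4],"dr":[0,0,0]},{"delta_pos":[0,0,-0.4],"dr":[0,0,0]},{"delta_pos":[0,0,0],"dr":[0,0,0]},{"delta_pos":[0,0,0],"dr":[0,0,0]}]'
python3 -m handwheel '[{"delta_pos":[0,0,-0.08],"dr":[0,0,0]},{"delta_pos":[0,0,-0.08],"dr":[0,0,0]},{"delta_pos":[0,0,0],"dr":[0,0,0]}]'
python3 - <<'E'
from fit import *
s=get_state();print(s['eef_pos'],s['ee_rot'])
z=s['eef_pos'][2]-.0354
a=avg('scene',4)[...,::-1].copy()
S=6;p=proj('scene',[.6,.09,.02]).astype(int);x0,y0=p-[40,40]
b=cv2.resize(a[y0:y0+80,x0:x0+80],None,fx=S,fy=S,interpolation=cv2.INTER_CUBIC).clip(0,255).astype(np.uint8);d=b.copy()
yaw=s['ee_rot'][2]+np.pi/2;co,si=np.cos(yaw),np.sin(yaw);c=s['eef_pos'][:2]+.001*np.array([-si,co])
def pt(c,yaw,q): 
    co,si=np.cos(yaw),np.sin(yaw);u=proj('scene',[c[0]+co*q[0]-si*q[1],c[1]+si*q[0]+co*q[1],q[2]]);return tuple(int(v) for v in ((u-[x0,y0]+.5)*S-.5).round())
for y in(0,.036,.072):
    cv2.line(d,pt(c,yaw,(-.036,y,z+.008)),pt(c,yaw,(.036,y,z+.008)),(0,0,255),1)
    for e in(-.004,.004): cv2.line(d,pt((.597,.0485),-.2115,(-.007,y+e,.013)),pt((.597,.0485),-.2115,(.007,y+e,.013)),(0,200,0),1)
cv2.polylines(d,[np.array([pt((.597,.0485),-.2115,q) for q in((-.043,-.084,.012),(.043,-.084,.012),(.043,.084,.012),(-.043,.084,.012))])],1,(255,200,0),1)
cv2.imwrite('pics/ov2.png',np.hstack([b[:, :400],d[:, :400]]))
E
```

```text
t: 9.55
eef_pos: [0.5964, 0.0475, 0.0494]
ee_rot: [3.14, -0.001, -1.782]
force: [-0.1, 0.5, -1.5]
width: 0.0136
gripper_force: 20.0
t: 9.85
eef_pos: [0.5967, 0.0477, 0.0454]
ee_rot: [3.141, -0.0, -1.782]
force: [0.5, 0.0, -1.4]
width: 0.0133
gripper_force: 20.0
[0.59674257 0.04769685 0.0453548 ] [ 3.14137992e+00 -5.72392633e-05 -1.78194980e+00]
```

View pics/ov2.png

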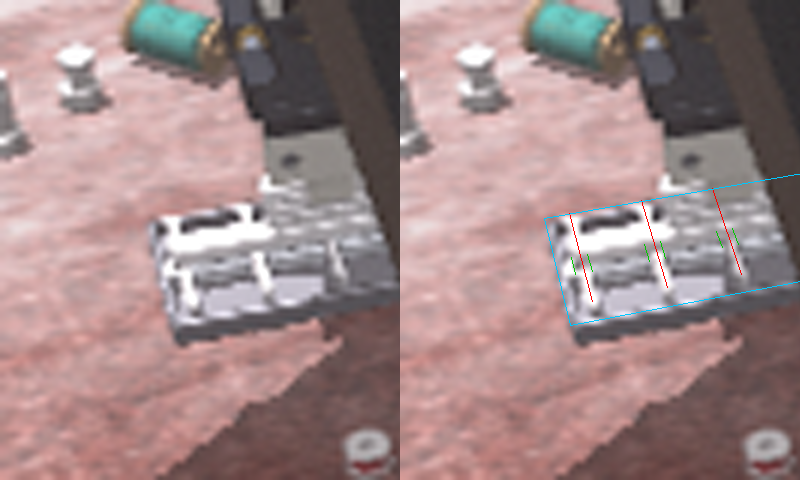

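```bash
python3 -m handwheel '[{"delta_pos":[0,0,-0.07],"dr":[0,0,0]},{"delta_pos":[0,0,-0.06],"dr":[0,0,0]},{"delta_pos":[0,0,-0.05],"dr":[0,0,0]},{"delta_pos":[0,0,0],"dr":[0,0,0]}]'
```

```text
t: 10.45
eef_pos: [0.597, 0.0477, 0.0403]
ee_rot: [-3.141, -0.0, -1.782]
force: [-0.3, -0.7, 0.1]
width: 0.0136
gripper_force: 20.0
```

Comb weight is on the rail and z is nominal for seated. Releasing.

```bash
python3 -m handwheel '[{"delta_pos":[0,0,0],"dr":[0,0,0]},{"delta_pos":[0,0,0],"dr":[0,0,0]},{"delta_pos":[0,0,0],"dr":[0,0,0]},{"delta_pos":[0,0,0],"dr":[0,0,0]},{"delta_pos":[0,0,0],"dr":[0,0,0]}]' 0.1
python3 -m handwheel '[{"delta_pos":[0,0,0.3],"dr":[0,0,0]},{"delta_pos":[0,0,1],"dr":[0,0,0]},{"delta_pos":[0,0,1],"dr":[0,0,0]},{"delta_pos":[0,0,1],"dr":[0,0,0]},{"delta_pos":[-0.5,0,0.5],"dr":[0,0,0]},{"delta_pos":[-1,0,0],"dr":[0,0,0]},{"delta_pos":[-1,0,0],"dr":[0,0,0]},{"delta_pos":[-1,0,0],"dr":[0,0,0]},{"delta_pos":[-1,0,0],"dr":[0,0,0]},{"delta_pos":[0,0,0],"dr":[0,0,0]}]'
python3 - <<'E'
from fit import *
print(get_state()['q'].round(3))
im={k:avg(k,3) for k in('scene','top')}
np.save('t2.npy',im['top'])
p=proj('top',[.55,.0,.02]).astype(int)
a=im['top'][...,::-1];cv2.imwrite('pics/seat.png',cv2.resize(a[p[1]-60:p[1]+60,p[0]-80:p[0]+80],None,fx=5,fy=5,interpolation=cv2.INTER_CUBIC).clip(0,255).astype(np.uint8))
E
```

```text
t: 10.95
eef_pos: [0.5969, 0.0477, 0.0402]
ee_rot: [-3.142, 0.0, -1.782]
force: [0.2, 0.1, -0.5]
width: 0.0386
gripper_force: 0.0
t: 11.95
eef_pos: [0.4588, 0.0472, 0.155]
ee_rot: [3.142, 0.001, -1.782]
force: [0.8, 0.7, -0.3]
width: 0.0395
gripper_force: 0.0
[ 0.531  0.06  -0.538 -0.001 -0.972 -0.741]
```

View pics/seat.png

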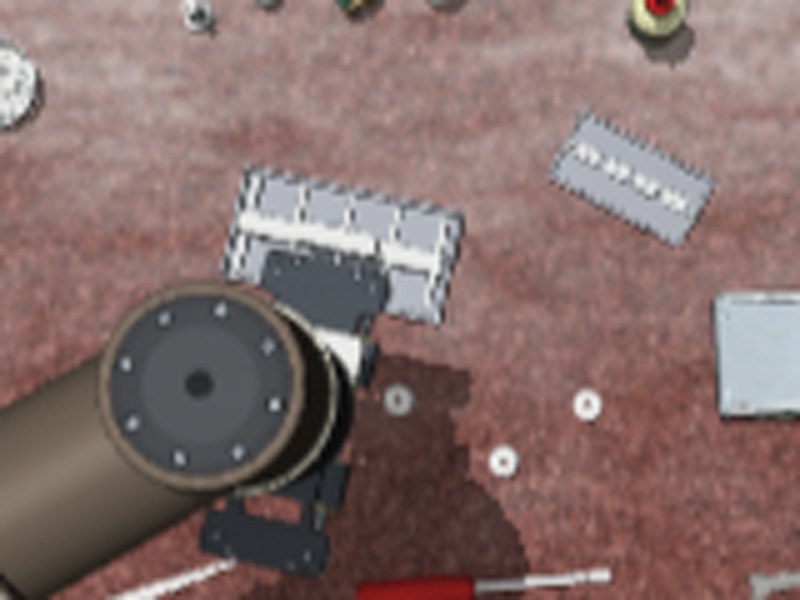

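The comb is seated in the tray, with teeth at the five slots and the spine straight at crop (345,240). Now I turn 90° and move above the left bobbin.

```bash
python3 -m handwheel '[{"delta_pos":[-0.034,0.373,0],"dr":[0,0,8.5]},{"delta_pos":[-0.034,0.373,0],"dr":[0,0,8.5]},{"delta_pos":[-0.034,0.373,0],"dr":[0,0,8.5]},{"delta_pos":[-0.034,0.373,0],"dr":[0,0,8.5]},{"delta_pos":[-0.034,0.373,0],"dr":[0,0,8.5]},{"delta_pos":[-0.034,0.373,0],"dr":[0,0,8.5]},{"delta_pos":[-0.034,0.373,0],"dr":[0,0,8.5]},{"delta_pos":[-0.034,0.373,0],"dr":[0,0,8.5]},{"delta_pos":[-0.034,0.373,0],"dr":[0,0,8.5]},{"delta_pos":[-0.034,0.373,0],"dr":[0,0,8.5]}]'
python3 -m handwheel '[{"delta_pos":[0,0,0],"dr":[0,0,5]},{"delta_pos":[0,0,0],"dr":[0,0,0]},{"delta_pos":[0,0,0],"dr":[0,0,0]}]'
cat > reels.py <<'E'
from fit import *
print(get_state()['eef_pos'].round(4),get_state()['ee_rot'].round(4))
im={k:avg(k,3) for k in('scene','top')}
import json,sys
L=json.loads(sys.argv[1]) if len(sys.argv)>1 else [[.4485,.159],[.454,.0912],[.4805,.0045],[.4357,-.0738],[.478,-.1343]]
for p in L:
    for k in im:
        x,f=fit({k:im[k]},REEL,[p[0],p[1],0],dict(top=9,scene=12),thr=18,yaw=False);print(k,x.round(4),round(f,2),end='  ')
    print()
E
python3 reels.py
```

```text
t: 13.25
eef_pos: [0.4521, 0.1601, 0.1538]
ee_rot: [3.141, 0.0, -0.293]
force: [0.3, 0.0, -0.0]
width: 0.0398
gripper_force: 0.0
t: 13.55
eef_pos: [0.4519, 0.1595, 0.1538]
ee_rot: [3.141, 0.0, -0.214]
force: [1.4, 0.7, 0.1]
width: 0.0395
gripper_force: 0.0
[0.4519 0.1595 0.1538] [ 3.1409e+00  5.0000e-04 -2.1420e-01]
scene [0.447  0.1599] 0.82  top [0.4485 0.159 ] 0.0  
scene [0.4611 0.089 ] 0.58  top [0.4542 0.1136] 0.21  
scene [0.4803 0.0054] 0.84  top [0.481  0.0046] 0.93  
scene [ 0.4354 -0.0732] 0.87  top [ 0.436  -0.0738] 0.95  
scene [ 0.4763 -0.1346] 0.81  top [ 0.4781 -0.1346] 0.84
```

```bash
python3 -m handwheel '[{"delta_pos":[-0.12,-0.015,-1],"dr":[0,0,0]},{"delta_pos":[0,0,-1],"dr":[0,0,0]},{"delta_pos":[0,0,-1],"dr":[0,0,0]},{"delta_pos":[0,0,-0.9],"dr":[0,0,0]},{"delta_pos":[0,0,-0.44],"dr":[0,0,0]},{"delta_pos":[0,0,0],"dr":[0,0,0]},{"delta_pos":[0,0,0],"dr":[0,0,0]}]'
python3 -m handwheel '[{"delta_pos":[0,0,0],"dr":[0,0,0]},{"delta_pos":[0,0,0],"dr":[0,0,0]},{"delta_pos":[0,0,0],"dr":[0,0,0]},{"delta_pos":[0,0,0],"dr":[0,0,0]},{"delta_pos":[0,0,0],"dr":[0,0,0]}]' 1 15
python3 -m handwheel '[{"delta_pos":[0,0,0.3],"dr":[0,0,0]},{"delta_pos":[0,0,1],"dr":[0,0,0]},{"delta_pos":[0,0,1],"dr":[0,0,0]},{"delta_pos":[0,0,0],"dr":[0,0,0]}]'
python3 - <<'E'
from h import *
c=np.array([.597,.0485]);a=-.2115;R=np.array([[np.cos(a),-np.sin(a)],[np.sin(a),np.cos(a)]])
for q in((-.023,.054),(-.023,.018),(-.023,-.018),(-.023,-.054),(.023,-.054),(.023,.054)): print(q,(c+R@np.array(q)).round(4))
E
```

```text
t: 14.55
eef_pos: [0.4483, 0.1592, 0.0242]
ee_rot: [3.141, -0.0, -0.211]
force: [0.2, 0.6, 1.0]
width: 0.0392
gripper_force: 0.0
t: 15.05
eef_pos: [0.4481, 0.1593, 0.0242]
ee_rot: [-3.141, -0.0, -0.211]
force: [0.6, -0.2, -0.3]
width: 0.0051
gripper_force: 0.0
t: 15.45
eef_pos: [0.4503, 0.1608, 0.0973]
ee_rot: [-3.136, -0.005, -0.21]
force: [-1.0, 0.3, -0.4]
width: 0.0005
gripper_force: 0.0
(-0.023, 0.054) [0.5858 0.1061]
(-0.023, 0.018) [0.5783 0.0709]
(-0.023, -0.018) [0.5707 0.0357]
(-0.023, -0.054) [5.632e-01 5.000e-04]
(0.023, -0.054) [ 0.6082 -0.0091]
(0.023, 0.054) [0.6308 0.0965]
```

```bash
python3 -m handwheel '[{"delta_pos":[0,0,0.5],"dr":[0,0,0]},{"delta_pos":[0,0,0],"dr":[0,0,0]},{"delta_pos":[0,0,0],"dr":[0,0,0]}]' 0.1
python3 - <<'E'
from h import *
save('scene','miss',(110,230,310,350),4)
E
```

```text
t: 15.75
eef_pos: [0.448, 0.1592, 0.108]
ee_rot: [-3.141, -0.0, -0.211]
force: [-0.7, -0.4, -1.0]
width: 0.0193
gripper_force: 0.0
```

View pics/miss.png

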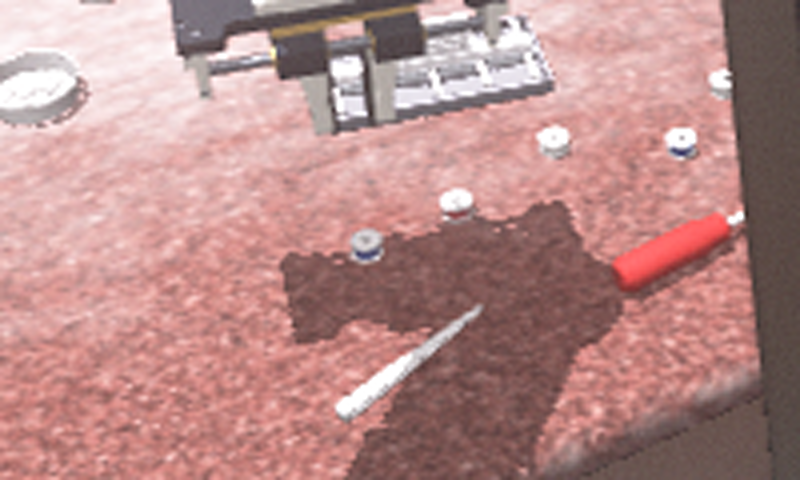

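```bash
python3 - <<'E'
from h import *
print(proj('scene',[.448,.159,.0055]),proj('scene',[.448,.159,.108]),proj('scene',[.448,.159,.089]),proj('top',[.448,.159,.0055]))
E
python3 reels.py; sed -n 1,12p pics/nothing 2>/dev/null
```

```text
[201.18801176 290.71936696] [197.85159034 260.74322737] [198.49575289 266.53071764] [199.44158635 245.36778651]
[0.4478 0.159  0.1076] [ 3.1415e+00  3.0000e-04 -2.1130e-01]
scene [0.4466 0.1592] 0.82  top [0.4485 0.159 ] 0.0  
scene [0.4621 0.0886] 0.56  top [0.458  0.1052] 0.22  
scene [0.4803 0.0054] 0.84  top [0.481  0.0046] 0.93  
scene [ 0.435  -0.0739] 0.87  top [ 0.436  -0.0738] 0.95  
scene [ 0.4773 -0.1353] 0.66  top [ 0.4781 -0.1346] 0.84
```

```bash
python3 -c "
from station import *; print(tip_reach, tip_reach() if callable(tip_reach) else '')"
python3 -m handwheel '[{"delta_pos":[0,0,-1],"dr":[0,0,0]},{"delta_pos":[0,0,-1],"dr":[0,0,0]},{"delta_pos":[0,0,-0.7],"dr":[0,0,0]},{"delta_pos":[0,0,-0.2],"dr":[0,0,0]},{"delta_pos":[0,0,0],"dr":[0,0,0]},{"delta_pos":[0,0,0],"dr":[0,0,0]},{"delta_pos":[0,0,0],"dr":[0,0,0]}]' 0.1
python3 - <<'E'
from h import *
save('scene','low',(165,255,245,315),8)
for z in(.011,.0,.0205): print([((proj('scene',[.448+dx,.159+dy,z])-[165,255])*8).round() for dx,dy in((-.0095,-.01),(-.0095,.01),(-.0095,-.02),(-.0095,.02))])
E
```

```text
0.019 
t: 16.8
eef_pos: [0.4488, 0.1598, 0.0221]
ee_rot: [-3.14, -0.001, -0.211]
force: [0.3, -0.4, 0.6]
width: 0.0396
gripper_force: 0.0
[array([328., 281.]), array([270., 302.]), array([356., 270.]), array([241., 313.])]
[array([330., 305.]), array([273., 327.]), array([358., 295.]), array([244., 337.])]
[array([325., 259.]), array([268., 281.]), array([354., 249.]), array([239., 291.])]
```

View pics/low.png

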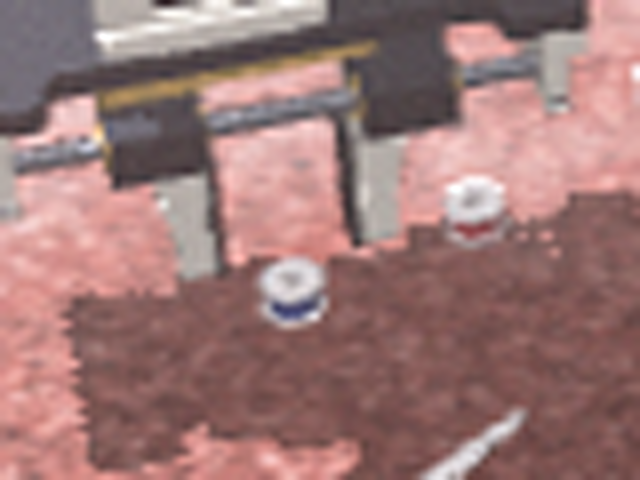

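```bash
python3 - <<'E'
from h import *
a=-.2115;R=np.array([[np.cos(a),-np.sin(a)],[np.sin(a),np.cos(a)]])
uvL=np.array([213,272])/8+[165,255];uvR=np.array([358,243])/8+[165,255]
for z in(.0025,.01,.0215,.03):
    L,Rr=ray('scene',uvL,z),ray('scene',uvR,z);d=L-Rr
    print(z,L.round(4),Rr.round(4),np.linalg.norm(d).round(4),np.arctan2(-d[0],d[1]).round(3))
E
python3 -m handwheel '[{"delta_pos":[0,0,-0.06],"dr":[0,0,0]},{"delta_pos":[0,0,0],"dr":[0,0,0]}]'
```

```text
0.0025 [0.4694 0.1777 0.0025] [0.4588 0.1305 0.0025] 0.0484 -0.22
0.01 [0.4617 0.1799 0.01  ] [0.4512 0.1331 0.01  ] 0.048 -0.22
0.0215 [0.4498 0.1833 0.0215] [0.4395 0.1371 0.0215] 0.0473 -0.22
0.03 [0.441  0.1858 0.03  ] [0.4308 0.1401 0.03  ] 0.0468 -0.22
t: 17.05
eef_pos: [0.4482, 0.1593, 0.0195]
ee_rot: [-3.141, -0.0, -0.211]
force: [0.7, -0.5, 0.0]
width: 0.0395
gripper_force: 0.0
```

```bash
python3 -m handwheel '[{"delta_pos":[0,0,-0.1],"dr":[0,0,0]},{"delta_pos":[0,0,0],"dr":[0,0,0]}]'; python3 -m handwheel '[{"delta_pos":[0,0,-0.1],"dr":[0,0,0]},{"delta_pos":[0,0,0],"dr":[0,0,0]}]'
```

```text
t: 17.25
eef_pos: [0.4479, 0.159, 0.0159]
ee_rot: [3.141, 0.0, -0.211]
force: [-1.1, -0.1, -0.4]
width: 0.0394
gripper_force: 0.0
t: 17.45
eef_pos: [0.4479, 0.159, 0.0128]
ee_rot: [3.141, 0.0, -0.211]
force: [-0.7, -0.4, -0.1]
width: 0.0399
gripper_force: 0.0
```

```bash
python3 -m handwheel '[{"delta_pos":[0,0,-0.1],"dr":[0,0,0]},{"delta_pos":[0,0,0],"dr":[0,0,0]}]'; python3 -m handwheel '[{"delta_pos":[0,0,-0.1],"dr":[0,0,0]},{"delta_pos":[0,0,0],"dr":[0,0,0]}]';  python3 - <<'E'
from h import *
save('scene','low2',(165,255,245,315),8)
E
```

```text
t: 17.65
eef_pos: [0.4478, 0.159, 0.0098]
ee_rot: [3.141, 0.0, -0.211]
force: [0.2, 0.3, 0.3]
width: 0.0391
gripper_force: 0.0
t: 17.85
eef_pos: [0.4479, 0.159, 0.0068]
ee_rot: [3.141, 0.0, -0.211]
force: [0.1, 0.1, 0.4]
width: 0.0394
gripper_force: 0.0
```

View pics/low2.png

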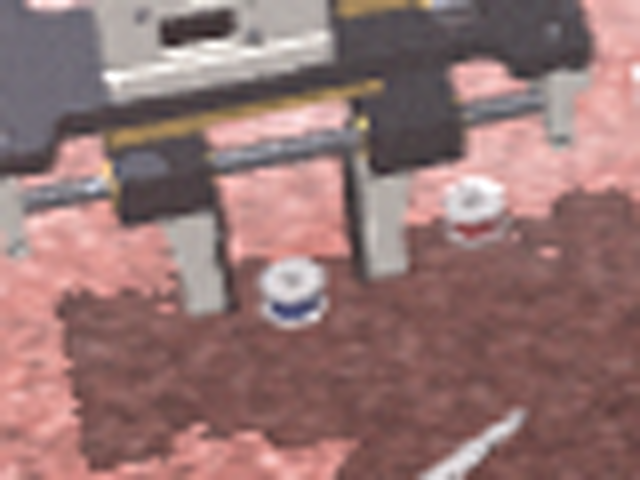

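```bash
python3 -m handwheel '[{"delta_pos":[0,0,-0.1],"dr":[0,0,0]},{"delta_pos":[0,0,0],"dr":[0,0,0]}]'; python3 -m handwheel '[{"delta_pos":[0,0,0],"dr":[0,0,0]},{"delta_pos":[0,0,0],"dr":[0,0,0]},{"delta_pos":[0,0,0],"dr":[0,0,0]},{"delta_pos":[0,0,0],"dr":[0,0,0]},{"delta_pos":[0,0,0],"dr":[0,0,0]}]' 1 12
```

```text
t: 18.1
eef_pos: [0.4479, 0.159, 0.0038]
ee_rot: [3.141, 0.0, -0.211]
force: [-0.4, 0.4, -0.4]
width: 0.0393
gripper_force: 0.0
t: 18.6
eef_pos: [0.4481, 0.1592, 0.0042]
ee_rot: [-3.142, -0.0, -0.211]
force: [-0.1, 1.4, -0.4]
width: 0.0188
gripper_force: 12.0
```

```bash
python3 -m handwheel '[{"delta_pos":[0,0,0.3],"dr":[0,0,0]},{"delta_pos":[0,0,1],"dr":[0,0,0]},{"delta_pos":[0,0,1],"dr":[0,0,0]},{"delta_pos":[0,0,0],"dr":[0,0,0]},{"delta_pos":[0,0,0],"dr":[0,0,0]}]'
python3 - <<'E'
from h import *
b,t=grab_frame('scene'),grab_frame('top')
p=proj('scene',[.448,.159,.07]).astype(int);print(p)
c=cv2.resize(b[p[1]-40:p[1]+40,p[0]-50:p[0]+50,::-1],None,fx=7.5,fy=7.5,interpolation=cv2.INTER_CUBIC)
cv2.imwrite('pics/lift.png',c)
for z in (.08,.075,.07,.065,.055): print(z,((proj('scene',[.448,.159,z])-p+[50,40])*7.5).round())
E
```

```text
t: 19.1
eef_pos: [0.4484, 0.1596, 0.0742]
ee_rot: [-3.139, -0.001, -0.211]
force: [-0.5, -0.2, -0.4]
width: 0.0189
gripper_force: 12.0
[199 272]
0.08 [373. 279.]
0.075 [375. 290.]
0.07 [376. 302.]
0.065 [377. 313.]
0.055 [380. 335.]
```

View pics/lift.png

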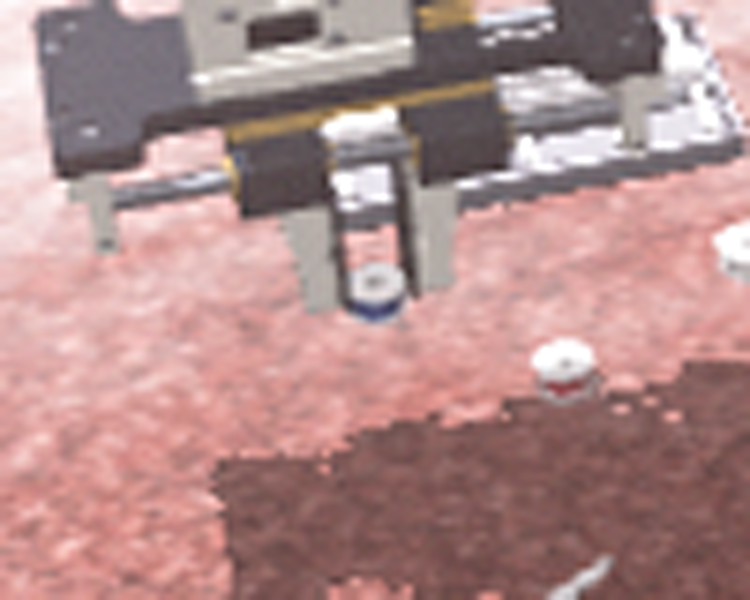

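The bobbin is held by its upper edge, at crop (375,290). The fingertips sit about 3 mm above the reported TCP height, so tip_reach isn't reliable here and I'll work from this instead. Placing it at compartment (-23, 54).

```bash
python3 -m handwheel '[{"delta_pos":[0.917,-0.354,0],"dr":[0,0,0]},{"delta_pos":[0.917,-0.354,0],"dr":[0,0,0]},{"delta_pos":[0.917,-0.354,0],"dr":[0,0,0]},{"delta_pos":[0.917,-0.354,0],"dr":[0,0,0]},{"delta_pos":[0.917,-0.354,0],"dr":[0,0,0]},{"delta_pos":[0,0,-0.9],"dr":[0,0,0]},{"delta_pos":[0,0,-0.7],"dr":[0,0,0]},{"delta_pos":[0,0,-0.25],"dr":[0,0,0]},{"delta_pos":[0,0,0],"dr":[0,0,0]}]'
python3 -m handwheel '[{"delta_pos":[0,0,-0.15],"dr":[0,0,0]},{"delta_pos":[0,0,-0.05],"dr":[0,0,0]},{"delta_pos":[0,0,0],"dr":[0,0,0]}]'
```

```text
t: 20.1
eef_pos: [0.5843, 0.1054, 0.0157]
ee_rot: [3.139, 0.003, -0.211]
force: [0.5, 0.5, 0.1]
width: 0.0193
gripper_force: 12.0
t: 20.4
eef_pos: [0.5858, 0.1064, 0.0122]
ee_rot: [-3.141, -0.001, -0.211]
force: [0.1, -0.2, 1.0]
width: 0.019
gripper_force: 12.0
```

```bash
python3 -m handwheel '[{"delta_pos":[0,0,0],"dr":[0,0,0]},{"delta_pos":[0,0,0],"dr":[0,0,0]},{"delta_pos":[0,0,0],"dr":[0,0,0]},{"delta_pos":[0,0,0],"dr":[0,0,0]},{"delta_pos":[0,0,0.5],"dr":[0,0,0]},{"delta_pos":[0,0,1],"dr":[0,0,0]},{"delta_pos":[0,0,1],"dr":[0,0,0]},{"delta_pos":[-0.8,-0.1,0.5],"dr":[0,0,0]},{"delta_pos":[-0.8,-0.1,0],"dr":[0,0,0]},{"delta_pos":[-0.8,-0.1,0],"dr":[0,0,0]}]' 0.1
python3 -m handwheel '[{"delta_pos":[-0.8,-0.1,0],"dr":[0,0,0]},{"delta_pos":[-0.8,-0.1,0],"dr":[0,0,0]},{"delta_pos":[-0.39,0,0],"dr":[0,0,0]},{"delta_pos":[0,0,0],"dr":[0,0,0]},{"delta_pos":[0,0,0],"dr":[0,0,0]}]'
python3 - <<'E'
from fit import *
print(get_state()['eef_pos'].round(4))
im=avg('scene',3);p=ray('scene',(223,281),.0055)
for thr in(10,18,25,30,35):print(fit({'scene':im},REEL,[.456,.091,0],dict(scene=12),thr=thr,yaw=False))
T=np.load('top_avg.npy')
for thr in(10,18,25,30,35):print(fit({'top':T},REEL,[.456,.091,0],dict(top=9),thr=thr,yaw=False))
E
```

```text
t: 21.4
eef_pos: [0.5131, 0.0971, 0.1023]
ee_rot: [-3.141, -0.001, -0.211]
force: [0.1, 0.4, -1.2]
width: 0.0392
gripper_force: 0.0
t: 21.9
eef_pos: [0.4547, 0.0916, 0.1021]
ee_rot: [-3.141, -0.001, -0.21]
force: [-0.2, -0.1, 0.2]
width: 0.0392
gripper_force: 0.0
[0.4547 0.0916 0.1021]
(array([0.46479358, 0.08737915]), np.float64(0.35939196525515743))
(array([0.46297918, 0.08807771]), np.float64(0.4637053087757313))
(array([0.4518197 , 0.09155052]), np.float64(0.5791666666666667))
(array([0.45159375, 0.09269066]), np.float64(0.7229146692233941))
(array([0.45137179, 0.09293608]), np.float64(0.6079881656804734))
(array([0.4547932 , 0.09231006]), np.float64(0.7409766454352441))
(array([0.45445528, 0.09167212]), np.float64(0.9205020920502092))
(array([0.45441614, 0.0918722 ]), np.float64(0.9158699808795411))
(array([0.45441114, 0.09193197]), np.float64(0.8287671232876712))
(array([0.45438672, 0.09195898]), np.float64(0.7274096385542169))
```

```bash
python3 -m handwheel '[{"delta_pos":[-0.04,0.01,-1],"dr":[0,0,0]},{"delta_pos":[0,0,-1],"dr":[0,0,0]},{"delta_pos":[0,0,-0.8],"dr":[0,0,0]},{"delta_pos":[0,0,-0.3],"dr":[0,0,0]},{"delta_pos":[0,0,-0.17],"dr":[0,0,0]},{"delta_pos":[0,0,0],"dr":[0,0,0]},{"delta_pos":[0,0,0],"dr":[0,0,0]}]'
python3 -m handwheel '[{"delta_pos":[0,0,0],"dr":[0,0,0]},{"delta_pos":[0,0,0],"dr":[0,0,0]},{"delta_pos":[0,0,0],"dr":[0,0,0]},{"delta_pos":[0,0,0],"dr":[0,0,0]},{"delta_pos":[0,0,0],"dr":[0,0,0]}]' 1 12
python3 -m handwheel '[{"delta_pos":[0,0,0.3],"dr":[0,0,0]},{"delta_pos":[0,0,1],"dr":[0,0,0]},{"delta_pos":[0,0,1],"dr":[0,0,0]},{"delta_pos":[0,0,0],"dr":[0,0,0]},{"delta_pos":[0,0,0],"dr":[0,0,0]}]'
```

```text
t: 22.75
eef_pos: [0.4534, 0.0918, 0.0043]
ee_rot: [-3.141, -0.001, -0.211]
force: [-0.9, -0.8, 0.6]
width: 0.0393
gripper_force: 0.0
t: 23.25
eef_pos: [0.453, 0.0916, 0.004]
ee_rot: [-3.141, -0.001, -0.211]
force: [-0.7, 0.2, 4.0]
width: 0.0191
gripper_force: 12.0
t: 23.75
eef_pos: [0.4529, 0.0917, 0.0734]
ee_rot: [-3.14, -0.001, -0.211]
force: [-0.4, -0.3, -1.1]
width: 0.019
gripper_force: 12.0
```

```bash
python3 -m handwheel '[{"delta_pos":[0.785,-0.373,0],"dr":[0,0,0]},{"delta_pos":[0.785,-0.373,0],"dr":[0,0,0]},{"delta_pos":[0.785,-0.373,0],"dr":[0,0,0]},{"delta_pos":[0.785,-0.373,0],"dr":[0,0,0]},{"delta_pos":[0.785,-0.373,0],"dr":[0,0,0]},{"delta_pos":[0,0,-0.9],"dr":[0,0,0]},{"delta_pos":[0,0,-0.7],"dr":[0,0,0]},{"delta_pos":[0,0,-0.25],"dr":[0,0,0]},{"delta_pos":[0,0,-0.15],"dr":[0,0,0]},{"delta_pos":[0,0,0],"dr":[0,0,0]}]'
python3 -m handwheel '[{"delta_pos":[0,0,-0.03],"dr":[0,0,0]},{"delta_pos":[0,0,0],"dr":[0,0,0]}]'
python3 -m handwheel '[{"delta_pos":[0,0,0],"dr":[0,0,0]},{"delta_pos":[0,0,0],"dr":[0,0,0]},{"delta_pos":[0,0,0],"dr":[0,0,0]},{"delta_pos":[0,0,0],"dr":[0,0,0]},{"delta_pos":[0,0,0.5],"dr":[0,0,0]},{"delta_pos":[0,0,1],"dr":[0,0,0]},{"delta_pos":[0,0,1],"dr":[0,0,0]},{"delta_pos":[-0.5,-0.2,0.5],"dr":[0,0,0]},{"delta_pos":[-0.7,-0.3,0],"dr":[0,0,0]},{"delta_pos":[-0.7,-0.3,0],"dr":[0,0,0]}]' 0.1
python3 -m handwheel '[{"delta_pos":[-0.7,-0.2,0],"dr":[0,0,0]},{"delta_pos":[-0.4,0,0],"dr":[0,0,0]},{"delta_pos":[0,0,0],"dr":[0,0,0]},{"delta_pos":[0,0,0],"dr":[0,0,0]}]'
python3 reels.py '[[0.4808,0.005],[0.4357,-0.0736],[0.4775,-0.1346]]'
```

```text
t: 24.75
eef_pos: [0.5701, 0.0354, 0.0122]
ee_rot: [3.141, 0.001, -0.211]
force: [0.2, 0.9, 0.0]
width: 0.02
gripper_force: 12.0
t: 24.95
eef_pos: [0.5709, 0.0358, 0.0125]
ee_rot: [-3.141, -0.001, -0.211]
force: [0.2, -0.5, 0.5]
width: 0.0201
gripper_force: 12.0
t: 25.95
eef_pos: [0.5131, 0.0113, 0.1023]
ee_rot: [-3.141, -0.001, -0.211]
force: [-0.3, -0.4, 0.2]
width: 0.0396
gripper_force: 0.0
t: 26.35
eef_pos: [0.4813, 0.0059, 0.1021]
ee_rot: [-3.141, -0.001, -0.21]
force: [0.2, 0.5, -0.1]
width: 0.0396
gripper_force: 0.0
[0.4813 0.0059 0.1021] [-3.1411e+00 -1.1000e-03 -2.1040e-01]
scene [0.4791 0.0053] 0.84  top [0.4615 0.0051] 0.19  
scene [ 0.4344 -0.0674] 0.13  top [ 0.4368 -0.0744] 0.48  
scene [ 0.4911 -0.1111] 0.21  top [ 0.478  -0.1353] 0.84
```

```bash
python3 -m handwheel '[{"delta_pos":[-0.03,-0.03,-1],"dr":[0,0,0]},{"delta_pos":[0,0,-1],"dr":[0,0,0]},{"delta_pos":[0,0,-0.8],"dr":[0,0,0]},{"delta_pos":[0,0,-0.3],"dr":[0,0,0]},{"delta_pos":[0,0,-0.17],"dr":[0,0,0]},{"delta_pos":[0,0,0],"dr":[0,0,0]},{"delta_pos":[0,0,0],"dr":[0,0,0]}]'
python3 -m handwheel '[{"delta_pos":[0,0,0],"dr":[0,0,0]},{"delta_pos":[0,0,0],"dr":[0,0,0]},{"delta_pos":[0,0,0],"dr":[0,0,0]},{"delta_pos":[0,0,0],"dr":[0,0,0]},{"delta_pos":[0,0,0],"dr":[0,0,0]}]' 1 12
python3 -m handwheel '[{"delta_pos":[0,0,0.3],"dr":[0,0,0]},{"delta_pos":[0,0,1],"dr":[0,0,0]},{"delta_pos":[0,0,1],"dr":[0,0,0]},{"delta_pos":[0,0,0],"dr":[0,0,0]},{"delta_pos":[0,0,0],"dr":[0,0,0]}]'
```

```text
t: 27.35
eef_pos: [0.4803, 0.0048, 0.0044]
ee_rot: [-3.141, -0.001, -0.211]
force: [0.6, 0.1, 0.1]
width: 0.0393
gripper_force: 0.0
t: 27.85
eef_pos: [0.4799, 0.0046, 0.0039]
ee_rot: [-3.141, -0.001, -0.211]
force: [-1.5, 0.2, 4.7]
width: 0.0194
gripper_force: 12.0
t: 28.35
eef_pos: [0.4798, 0.0047, 0.0735]
ee_rot: [-3.14, -0.002, -0.211]
force: [-0.3, -0.7, -1.4]
width: 0.0192
gripper_force: 12.0
```

```bash
python3 -m handwheel '[{"delta_pos":[0.839,0.51,0],"dr":[0,0,0]},{"delta_pos":[0.839,0.51,0],"dr":[0,0,0]},{"delta_pos":[0.839,0.51,0],"dr":[0,0,0]},{"delta_pos":[0.839,0.51,0],"dr":[0,0,0]},{"delta_pos":[0.839,0.51,0],"dr":[0,0,0]},{"delta_pos":[0.839,0.51,0],"dr":[0,0,0]},{"delta_pos":[0,0,0],"dr":[0,0,0]},{"delta_pos":[0,0,-0.9],"dr":[0,0,0]},{"delta_pos":[0,0,-0.7],"dr":[0,0,0]},{"delta_pos":[0,0,-0.25],"dr":[0,0,0]}]'
python3 -m handwheel '[{"delta_pos":[0,0,-0.17],"dr":[0,0,0]},{"delta_pos":[0,0,0],"dr":[0,0,0]},{"delta_pos":[0,0,0],"dr":[0,0,0]}]'
python3 -m handwheel '[{"delta_pos":[0,0,0],"dr":[0,0,0]},{"delta_pos":[0,0,0],"dr":[0,0,0]},{"delta_pos":[0,0,0],"dr":[0,0,0]},{"delta_pos":[0,0,0],"dr":[0,0,0]},{"delta_pos":[0,0,0.5],"dr":[0,0,0]},{"delta_pos":[0,0,1],"dr":[0,0,0]},{"delta_pos":[0,0,1],"dr":[0,0,0]},{"delta_pos":[-0.9,-0.8,0.5],"dr":[0,0,0]},{"delta_pos":[-1,-0.9,0],"dr":[0,0,0]},{"delta_pos":[-1,-0.9,0],"dr":[0,0,0]}]' 0.1
python3 -m handwheel '[{"delta_pos":[-1,-0.9,0],"dr":[0,0,0]},{"delta_pos":[-1,-0.9,0],"dr":[0,0,0]},{"delta_pos":[-1,-0.9,0],"dr":[0,0,0]},{"delta_pos":[-0.6,-0.37,0],"dr":[0,0,0]},{"delta_pos":[0,0,0],"dr":[0,0,0]},{"delta_pos":[0,0,0],"dr":[0,0,0]}]'
python3 - <<'E'
from h import *
print(get_state()['eef_pos'])
p=proj('top',[.56,.0,.02]).astype(int)
a=grab_frame('top')[...,::-1];cv2.imwrite('pics/tray3.png',cv2.resize(a[p[1]-50:p[1]+50,p[0]-65:p[0]+65],None,fx=6,fy=6,interpolation=cv2.INTER_CUBIC))
E
```

```text
t: 29.35
eef_pos: [0.6279, 0.0953, 0.0137]
ee_rot: [3.139, 0.005, -0.212]
force: [-0.5, -1.2, -0.3]
width: 0.0189
gripper_force: 12.0
t: 29.65
eef_pos: [0.631, 0.0965, 0.0127]
ee_rot: [-3.141, -0.001, -0.211]
force: [0.6, 0.8, -0.2]
width: 0.019
gripper_force: 12.0
t: 30.65
eef_pos: [0.5431, 0.0178, 0.1037]
ee_rot: [-3.14, -0.002, -0.21]
force: [0.8, -1.1, -0.2]
width: 0.0393
gripper_force: 0.0
t: 31.25
eef_pos: [0.4362, -0.0738, 0.1033]
ee_rot: [-3.141, -0.002, -0.211]
force: [0.3, 0.4, 0.1]
width: 0.0394
gripper_force: 0.0
[ 0.43624748 -0.07384719  0.10327573]
```

View pics/tray3.png

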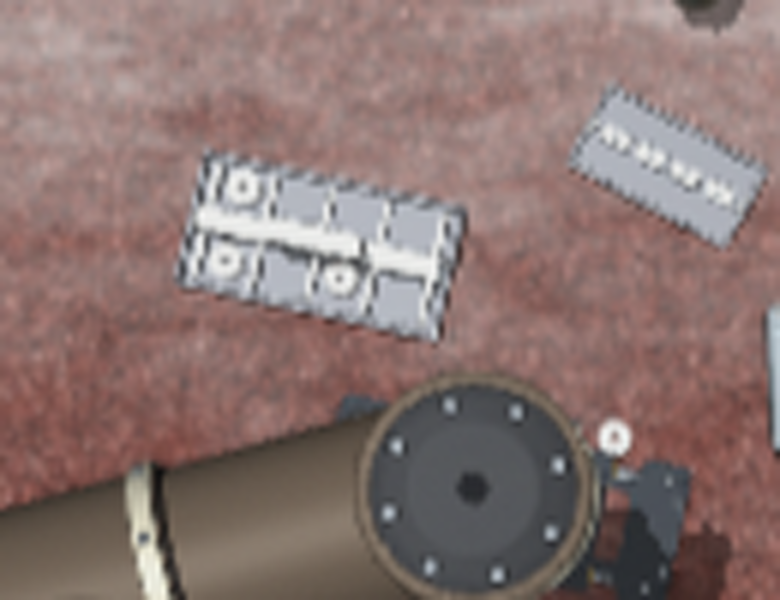

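Three bobbins lie flat in their compartments, at crop (243,187), (226,262) and (341,279). Fourth one next.

```bash
python3 -m handwheel '[{"delta_pos":[-0.01,0,-1],"dr":[0,0,0]},{"delta_pos":[0,0,-1],"dr":[0,0,0]},{"delta_pos":[0,0,-0.8],"dr":[0,0,0]},{"delta_pos":[0,0,-0.3],"dr":[0,0,0]},{"delta_pos":[0,0,-0.2],"dr":[0,0,0]},{"delta_pos":[0,0,0],"dr":[0,0,0]},{"delta_pos":[0,0,0],"dr":[0,0,0]}]'
python3 -m handwheel '[{"delta_pos":[0,0,0],"dr":[0,0,0]},{"delta_pos":[0,0,0],"dr":[0,0,0]},{"delta_pos":[0,0,0],"dr":[0,0,0]},{"delta_pos":[0,0,0],"dr":[0,0,0]},{"delta_pos":[0,0,0],"dr":[0,0,0]}]' 1 12
python3 -m handwheel '[{"delta_pos":[0,0,0.3],"dr":[0,0,0]},{"delta_pos":[0,0,1],"dr":[0,0,0]},{"delta_pos":[0,0,1],"dr":[0,0,0]},{"delta_pos":[0,0,0],"dr":[0,0,0]},{"delta_pos":[0,0,0],"dr":[0,0,0]}]'
```

```text
t: 32.0
eef_pos: [0.4361, -0.0735, 0.0037]
ee_rot: [-3.141, -0.001, -0.211]
force: [0.1, -0.1, -0.7]
width: 0.0395
gripper_force: 0.0
t: 32.5
eef_pos: [0.4356, -0.0737, 0.0034]
ee_rot: [-3.141, -0.001, -0.211]
force: [-0.5, 1.1, 4.5]
width: 0.0195
gripper_force: 12.0
t: 33.0
eef_pos: [0.4356, -0.0736, 0.0728]
ee_rot: [-3.14, -0.002, -0.211]
force: [-0.4, -0.6, -1.2]
width: 0.0194
gripper_force: 12.0
```

```bash
python3 -m handwheel '[{"delta_pos":[0.858,0.475,0],"dr":[0,0,0]},{"delta_pos":[0.858,0.475,0],"dr":[0,0,0]},{"delta_pos":[0.858,0.475,0],"dr":[0,0,0]},{"delta_pos":[0.858,0.475,0],"dr":[0,0,0]},{"delta_pos":[0.858,0.475,0],"dr":[0,0,0]},{"delta_pos":[0.858,0.475,0],"dr":[0,0,0]},{"delta_pos":[0.858,0.475,0],"dr":[0,0,0]},{"delta_pos":[0,0,0],"dr":[0,0,0]},{"delta_pos":[0,0,-0.9],"dr":[0,0,0]},{"delta_pos":[0,0,-0.7],"dr":[0,0,0]}]'
python3 -m handwheel '[{"delta_pos":[0,0,-0.25],"dr":[0,0,0]},{"delta_pos":[0,0,-0.15],"dr":[0,0,0]},{"delta_pos":[0,0,0],"dr":[0,0,0]},{"delta_pos":[0,0,0],"dr":[0,0,0]}]'
python3 -m handwheel '[{"delta_pos":[0,0,0],"dr":[0,0,0]},{"delta_pos":[0,0,0],"dr":[0,0,0]},{"delta_pos":[0,0,0],"dr":[0,0,0]},{"delta_pos":[0,0,0],"dr":[0,0,0]},{"delta_pos":[0,0,0.5],"dr":[0,0,0]},{"delta_pos":[0,0,1],"dr":[0,0,0]},{"delta_pos":[0,0,1],"dr":[0,0,0]},{"delta_pos":[-0.8,-0.9,0.5],"dr":[0,0,0]},{"delta_pos":[-0.8,-0.9,0],"dr":[0,0,0]},{"delta_pos":[-0.8,-0.9,0],"dr":[0,0,0]}]' 0.1
python3 -m handwheel '[{"delta_pos":[-0.8,-0.9,0],"dr":[0,0,0]},{"delta_pos":[-0.8,-0.9,0],"dr":[0,0,0]},{"delta_pos":[-0.6,-0.86,0],"dr":[0,0,0]},{"delta_pos":[0,0,0],"dr":[0,0,0]},{"delta_pos":[0,0,0],"dr":[0,0,0]}]'
python3 reels.py '[[0.4778,-0.1346],[0.4807,0.005],[0.4355,-0.0737]]'
```

```text
t: 34.0
eef_pos: [0.6142, 0.0257, 0.0219]
ee_rot: [3.141, 0.002, -0.212]
force: [-0.2, -0.2, -0.9]
width: 0.0192
gripper_force: 12.0
t: 34.4
eef_pos: [0.6159, 0.026, 0.0127]
ee_rot: [-3.141, -0.001, -0.211]
force: [0.8, 0.2, 0.5]
width: 0.0195
gripper_force: 12.0
t: 35.4
eef_pos: [0.5429, -0.0556, 0.1027]
ee_rot: [-3.141, -0.001, -0.21]
force: [0.4, -1.1, 0.2]
width: 0.0394
gripper_force: 0.0
t: 35.9
eef_pos: [0.4774, -0.1354, 0.1024]
ee_rot: [-3.141, -0.001, -0.212]
force: [0.5, 0.4, 0.6]
width: 0.0394
gripper_force: 0.0
[ 0.4774 -0.1354  0.1024] [-3.1414e+00 -9.0000e-04 -2.1240e-01]
scene [ 0.4661 -0.1522] 0.25  top [ 0.4858 -0.1351] 0.09  
scene [0.4807 0.005 ] 0.0  top [0.4807 0.005 ] 0.0  
scene [ 0.4355 -0.0737] 0.0  top [ 0.441  -0.0675] 0.24
```

```bash
python3 -m handwheel '[{"delta_pos":[0.01,0.015,-1],"dr":[0,0,0]},{"delta_pos":[0,0,-1],"dr":[0,0,0]},{"delta_pos":[0,0,-0.8],"dr":[0,0,0]},{"delta_pos":[0,0,-0.3],"dr":[0,0,0]},{"delta_pos":[0,0,-0.17],"dr":[0,0,0]},{"delta_pos":[0,0,0],"dr":[0,0,0]},{"delta_pos":[0,0,0],"dr":[0,0,0]}]'
python3 -m handwheel '[{"delta_pos":[0,0,0],"dr":[0,0,0]},{"delta_pos":[0,0,0],"dr":[0,0,0]},{"delta_pos":[0,0,0],"dr":[0,0,0]},{"delta_pos":[0,0,0],"dr":[0,0,0]},{"delta_pos":[0,0,0],"dr":[0,0,0]}]' 1 12
python3 -m handwheel '[{"delta_pos":[0,0,0.3],"dr":[0,0,0]},{"delta_pos":[0,0,1],"dr":[0,0,0]},{"delta_pos":[0,0,1],"dr":[0,0,0]},{"delta_pos":[0,0,0],"dr":[0,0,0]},{"delta_pos":[0,0,0],"dr":[0,0,0]}]'
```

```text
t: 36.9
eef_pos: [0.4786, -0.1343, 0.0047]
ee_rot: [-3.141, -0.001, -0.211]
force: [1.1, -0.0, 0.2]
width: 0.0397
gripper_force: 0.0
t: 37.4
eef_pos: [0.4781, -0.1344, 0.0043]
ee_rot: [-3.141, -0.001, -0.211]
force: [-0.3, -0.3, 5.1]
width: 0.019
gripper_force: 12.0
t: 37.9
eef_pos: [0.4781, -0.1343, 0.0739]
ee_rot: [-3.141, -0.002, -0.211]
force: [-1.0, -0.1, -0.5]
width: 0.0188
gripper_force: 12.0
```

```bash
python3 -m handwheel '[{"delta_pos":[0.72,0.68,0],"dr":[0,0,0]},{"delta_pos":[0.72,0.68,0],"dr":[0,0,0]},{"delta_pos":[0.72,0.68,0],"dr":[0,0,0]},{"delta_pos":[0.72,0.68,0],"dr":[0,0,0]},{"delta_pos":[0.72,0.68,0],"dr":[0,0,0]},{"delta_pos":[0.72,0.68,0],"dr":[0,0,0]},{"delta_pos":[0,0,0],"dr":[0,0,0]},{"delta_pos":[0,0,-0.9],"dr":[0,0,0]},{"delta_pos":[0,0,-0.7],"dr":[0,0,0]},{"delta_pos":[0,0,-0.2],"dr":[0,0,0]}]'
python3 -m handwheel '[{"delta_pos":[0,0,-0.14],"dr":[0,0,0]},{"delta_pos":[0,0,0],"dr":[0,0,0]},{"delta_pos":[0,0,0],"dr":[0,0,0]}]'
python3 -m handwheel '[{"delta_pos":[0,0,0],"dr":[0,0,0]},{"delta_pos":[0,0,0],"dr":[0,0,0]},{"delta_pos":[0,0,0],"dr":[0,0,0]},{"delta_pos":[0,0,0],"dr":[0,0,0]},{"delta_pos":[0,0,0.5],"dr":[0,0,0]},{"delta_pos":[0,0,1],"dr":[0,0,0]},{"delta_pos":[0,0,1],"dr":[0,0,0]},{"delta_pos":[0,0,1],"dr":[0,0,0]},{"delta_pos":[-0.3,-1,0.5],"dr":[0,0,0]},{"delta_pos":[-0.3,-1,0],"dr":[0,0,0]}]' 0.41
python3 -m handwheel '[{"delta_pos":[-0.3,-1,0],"dr":[0,0,0]},{"delta_pos":[-0.3,-1,0],"dr":[0,0,0]},{"delta_pos":[-0.3,-1,0],"dr":[0,0,0]},{"delta_pos":[0,0,0],"dr":[0,0,0]},{"delta_pos":[0,0,0],"dr":[0,0,0]}]'
python3 - <<'E'
from fit import *
print(get_state()['eef_pos'],get_state()['q'].round(2))
T=avg('top',4);im=T.copy()
p=proj('top',[.57,-.1,.02]).astype(int)
cv2.imwrite('pics/tray5.png',cv2.resize(T[p[1]-45:p[1]+50,p[0]-65:p[0]+90,::-1],None,fx=5,fy=5,interpolation=cv2.INTER_CUBIC).clip(0,255).astype(np.uint8))
# cover from the initial picture: white only
A=np.load('top_avg.npy');w=(A.min(2)>205)&(A[...,2]-A[...,0]<5);A2=np.where(w[...,None],np.float32([200,200,200]),np.float32([200,100,100])).astype(np.float32)
for c in((.514,-.359,.02),(.512,-.362,-.02)):print('cover',fit({'top':A2},COVER,c,dict(top=22),thr=50))
L=((A.max(2)>150)&(A[...,2]>=A[...,0]-5)).astype(np.uint8)
n,l,st,ce=cv2.connectedComponentsWithStats(L);k=l[226,320];m=(l==k).astype(np.uint8);print(st[k],cv2.minAreaRect(np.argwhere(m)[:,::-1].astype(np.float32)))
E
```

```text
t: 38.9
eef_pos: [0.6046, -0.0127, 0.0157]
ee_rot: [3.139, 0.005, -0.212]
force: [-0.7, -0.1, -0.3]
width: 0.0187
gripper_force: 12.0
t: 39.2
eef_pos: [0.6078, -0.012, 0.0155]
ee_rot: [-3.141, -0.001, -0.211]
force: [-0.6, 0.1, 0.3]
width: 0.019
gripper_force: 12.0
t: 40.2
eef_pos: [0.591, -0.0719, 0.1378]
ee_rot: [-3.14, -0.005, -0.209]
force: [0.1, -0.0, -0.3]
width: 0.0258
gripper_force: 0.0
t: 40.7
eef_pos: [0.5621, -0.1627, 0.1348]
ee_rot: [-3.142, -0.0, -0.213]
force: [0.5, 0.7, 0.4]
width: 0.0258
gripper_force: 0.0
[ 0.56208666 -0.1626632   0.134775  ] [ 0.05  0.28 -0.31 -0.   -0.98  1.31]
cover (array([ 0.52044275, -0.36042508,  0.05347676]), np.float64(0.8593789447109316))
cover (array([ 0.52093038, -0.36036337,  0.05296006]), np.float64(0.8594874384547405))
[ 305  214   48   26 1094] ((328.6386413574219, 226.32754516601562), (23.937562942504883, 47.04251480102539), 87.61405944824219)
```

View pics/tray5.png

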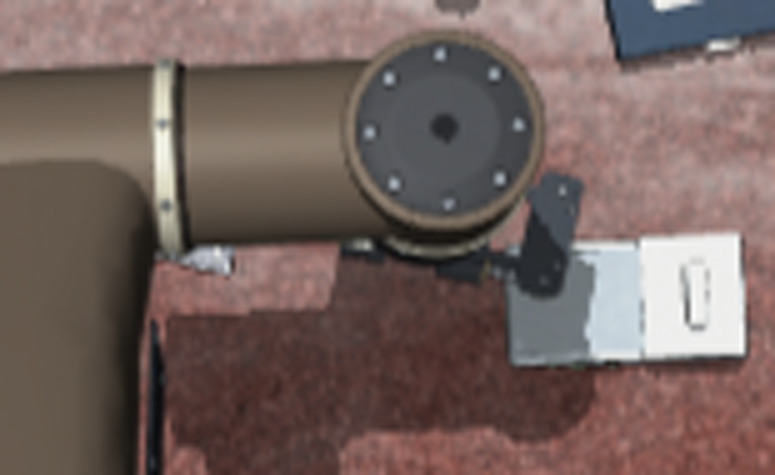

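The view is filled by the arm: counter cover at crop (693,298), tray hidden. Now the counter pose from numbers only, and a tray check once the arm is out of the way.

```bash
cat > cnt.py <<'E'
from fit import *
marks('top','cover_tab',.074,3); 
m=mark_of('top','counter');[print('counter',round(a['conf'],2),ray('top',a['location'],0).round(4)) for a in m[:2]]
grab_frame('scene');marks('scene','cover_tab',.074,3);marks('scene','counter',0,3)
A=avg('top',6)
w=((A.min(2)>195)&(A[...,2]-A[...,0]<6)).astype(np.uint8)
u,v=proj('top',[.515,-.36,.063]).astype(int)
w=cv2.morphologyEx(w,cv2.MORPH_CLOSE,np.ones((5,5)))
n,l,st,ce=cv2.connectedComponentsWithStats(w);k=l[v,u-6];print(st[k])
A2=np.where((l==k)[...,None],np.float32([200,200,200]),np.float32([200,100,100])).astype(np.float32)
for t in (.003,.012,.02,.03):
    P=[box(0,0,.063-t/2,.086,.072,t)]
    print(t,fit({'top':A2},P,(.515,-.36,.04),dict(top=26),thr=50,close=9))
S=5;c=A[v-18:v+18,u-18:u+18].min(2);print(c[4:32,8:30].astype(int))
print(u,v)
E
python3 cnt.py
```

```text
top cover_tab 0.71 [429.9 257.5] [ 0.4077 -0.6676  0.074 ]
top cover_tab 0.61 [339.5 227.3] [ 0.5129 -0.3495  0.074 ]
counter 0.7 [ 0.5217 -0.3182  0.    ]
counter 0.62 [ 0.4071 -0.6218  0.    ]
scene cover_tab 0.87 [440.2 195.2] [ 0.4127 -0.6701  0.074 ]
scene cover_tab 0.51 [345.7 205.3] [ 0.5141 -0.3593  0.074 ]
scene counter 0.68 [429.8 220.3] [ 0.3944 -0.6245  0.    ]
[319 214  34  24 485]
0.003 (array([ 0.51982581, -0.36054633,  0.0436786 ]), np.float64(0.9266133988936693))
0.012 (array([ 0.52024164, -0.3611354 ,  0.00216144]), np.float64(0.9138014527845036))
0.02 (array([ 0.52022786, -0.3617635 ,  0.0076927 ]), np.float64(0.9036966144275631))
0.03 (array([ 0.52008061, -0.36195369,  0.06102945]), np.float64(0.8829365079365079))
[[108 113 112 111 111 108 106 111 110 112 116 124 125 118 120 119 120 120
  128 128 127 125]
 [112 101 114 115 115 117 110 114 132 138 144 147 147 146 163 161 161 163
  173 172 163 121]
 [120 168 178 178 180 183 180 180 200 204 207 210 212 212 225 224 224 225
  227 227 222 108]
 [140 237 237 236 237 237 237 237 236 237 237 237 236 237 237 237 236 236
  2
[... 1556 characters left out ...]
9 153 217 236 236 237
  237 237 237 233]
 [202 178 236 237 237 237 236 236 236 237 236 215 214 217 237 237 237 237
  236 237 237 233]
 [203 206 236 237 237 237 237 237 236 237 237 236 236 237 237 237 237 236
  237 237 236 233]
 [202 207 237 237 237 236 236 236 237 236 237 237 237 237 237 237 236 236
  236 236 236 233]
 [200 192 237 236 237 237 237 236 237 237 237 237 237 236 237 236 237 236
  236 236 237 233]
 [217 167 229 229 229 228 222 222 222 219 220 215 211 211 213 213 212 209
  208 209 211 206]
 [209 152 175 175 175 172 139 140 135 123 127 103  83  81  91  91  86  67
   66  68  79  84]
 [ 87  68  69  67  65  62  58  55  54  55  52  53  49  47  47  51  50  50
   52  58  54  62]]
341 226
```

```bash
python3 - <<'E'
from h import *
print(ray('top',(342.1,225.55),.063),ray('top',(343.3,225.),.085),ray('top',(342.8,225.2),.074))
E
```

```text
[ 0.5199118  -0.36059093  0.063     ] [ 0.52032522 -0.36140335  0.085     ] [ 0.52039483 -0.36137242  0.074     ]
```

```bash
python3 -m handwheel '[{"delta_pos":[-0.2,-0.944,0],"dr":[0,0,2.1]},{"delta_pos":[-0.2,-0.944,0],"dr":[0,0,2.1]},{"delta_pos":[-0.2,-0.944,0],"dr":[0,0,2.1]},{"delta_pos":[-0.2,-0.944,0],"dr":[0,0,2.1]},{"delta_pos":[-0.2,-0.944,0],"dr":[0,0,2.1]},{"delta_pos":[-0.2,-0.944,0],"dr":[0,0,2.1]},{"delta_pos":[-0.2,-0.944,0],"dr":[0,0,2.1]},{"delta_pos":[0,0,0],"dr":[0,0,0]},{"delta_pos":[0,0,0],"dr":[0,0,0]}]' 0.1
cat > chk.py <<'E'
from fit import *
print(get_state()['eef_pos'].round(4))
c=np.array([.597,.0485]);a=-.2115;R=np.array([[np.cos(a),-np.sin(a)],[np.sin(a),np.cos(a)]])
T=avg('top',4)
b=T.min(2)
for q in [(x,y) for x in(.023,-.023) for y in(.054,.018,-.018,-.054)]:
    w=c+R@np.array(q);u=proj('top',[*w,.01]);x,y=u.round().astype(int)
    s=b[y-5:y+6,x-5:x+6];m=(s>205).astype(float);n=m.sum()
    p=(np.argwhere(m).mean(0)[::-1]+[x-5,y-5]) if n else u
    d=R.T@(ray('top',p,.015)[:2]-c)
    print(q,int(n),int(s.mean()),d.round(4))
for z in(.005,):
    A=np.where((b>205)[...,None],np.float32([200,200,200]),np.float32([200,100,100])).astype(np.float32)
    print('comb mark');marks('top','comb_grip',.037,2)
m=b[proj('top',[.597,.0485,.04]).astype(int)[1]-25:,:]
p=proj('top',[.597,.0485,.023]).astype(int);print(p);print(b[p[1]-16:p[1]+17,p[0]-25:p[0]+26:2].astype(int))
marks('top','reel_0_mid',.0055,8)
E
python3 chk.py
```

```text
t: 42.35
eef_pos: [0.5199, -0.3607, 0.1343]
ee_rot: [-3.141, 0.0, 0.043]
force: [0.1, 1.0, -0.2]
width: 0.0396
gripper_force: 0.0
[ 0.5199 -0.3607  0.1343]
(0.023, 0.054) 51 187 [0.019  0.0547]
(0.023, 0.018) 26 183 [0.0127 0.0173]
(0.023, -0.018) 50 188 [ 0.0182 -0.018 ]
(0.023, -0.054) 46 187 [ 0.0184 -0.0533]
(-0.023, 0.054) 47 183 [-0.0188  0.0545]
(-0.023, 0.018) 14 169 [-0.0144  0.0143]
(-0.023, -0.018) 31 172 [-0.0194 -0.0179]
(-0.023, -0.054) 24 180 [-0.0094 -0.0581]
comb mark
top comb_grip 0.52 [229.2 203.7] [0.5999 0.0483 0.037 ]
[229 204]
[[142 124 120 119 121 116 117 111 116 121 120 114 128 126 129 126 135 132
  130 122 134 124 138 126 127 132]
 [137 132 122 130 124 109 120 118 123 126 122 112 123 120 128 124 127 125
  130 129 142 133 147 131 127 126]
 [122 120 126 125 110 121 137 113 114 116 121 111 115 111 128 121 120 121
  127 130 135 140 154 138 134 131]
 [109 112 136 120 127 151 137 119 134 107 118 115 120 117 123 120 120 123
  121 130 138 142 142 135 136 140]
 [115 123 138 151 187 133 127 160 142 124 152 132 121 128 123 128 129 130
  125 132 140 141 143 132 129 146]
[... 2470 characters left out ...]
68
  187 188 188 190 120 179 122 124]
 [107 109 109 106 108 110 109 114 107  79 106 173 129 152 186 180 190  96
  187 188 187 190 123 162 121 121]
 [104 102 102 113 107 102 106 107  97 105  97  85  72 135 152 155 178 125
  187 187 188 188 166 126 115 119]
 [ 96  95  84 109  97  94  96  94  89  94  86  89  84  95  67 124 137 157
  187 171 173 179 186  94 112 118]
 [ 90  92  84 116  97  93  92  94  98  88  88  95  92  94  82  86  72 124
  156 126 163 171 181  59 114 125]
 [100 100 103 121 111  91  95 103 105  98  95 105 104  93  86  92 101 106
   71 104 162 132 161  62 114 129]]
top reel_0_mid 0.59 [246.5 203.3] [ 0.6056 -0.0128  0.0055]
top reel_0_mid 0.57 [158.7 173.5] [0.717  0.3194 0.0055]
```

All five show as rings in separate compartments, and no bobbin is left on the worktop. Now the tab.

```bash
python3 -m handwheel '[{"delta_pos":[0,0,-1],"dr":[0,0,0]},{"delta_pos":[0,0,-0.8],"dr":[0,0,0]},{"delta_pos":[0,0,-0.3],"dr":[0,0,0]},{"delta_pos":[0,0,-0.2],"dr":[0,0,0]},{"delta_pos":[0,0,0],"dr":[0,0,0]},{"delta_pos":[0,0,0],"dr":[0,0,0]}]'
python3 -m handwheel '[{"delta_pos":[0,0,0],"dr":[0,0,0]},{"delta_pos":[0,0,0],"dr":[0,0,0]},{"delta_pos":[0,0,0],"dr":[0,0,0]},{"delta_pos":[0,0,0],"dr":[0,0,0]},{"delta_pos":[0,0,0],"dr":[0,0,0]},{"delta_pos":[0,0,0],"dr":[0,0,0]}]' 1 12
```

```text
t: 43.25
eef_pos: [0.5211, -0.3605, 0.0667]
ee_rot: [3.141, -0.001, 0.046]
force: [-0.0, -0.0, -0.0]
width: 0.0394
gripper_force: 0.0
t: 43.85
eef_pos: [0.5205, -0.3603, 0.066]
ee_rot: [3.141, -0.0, 0.046]
force: [-0.2, 1.4, 2.9]
width: 0.014
gripper_force: 12.0
```

```bash
python3 -m handwheel '[{"delta_pos":[-0.015,0.335,0],"dr":[0,0,0]},{"delta_pos":[-0.015,0.335,0],"dr":[0,0,0]},{"delta_pos":[-0.015,0.335,0],"dr":[0,0,0]},{"delta_pos":[-0.015,0.335,0],"dr":[0,0,0]},{"delta_pos":[-0.015,0.335,0],"dr":[0,0,0]},{"delta_pos":[-0.015,0.335,0],"dr":[0,0,0]},{"delta_pos":[-0.015,0.335,0],"dr":[0,0,0]},{"delta_pos":[-0.015,0.32,0],"dr":[0,0,0]},{"delta_pos":[0,0,0],"dr":[0,0,0]},{"delta_pos":[0,0,0],"dr":[0,0,0]}]'
python3 -c "
from h import *
s=get_state();print(s['force'],s['width'],s['eef_pos'])"
```

```text
t: 44.85
eef_pos: [0.5173, -0.2821, 0.066]
ee_rot: [3.138, -0.001, 0.047]
force: [1.5, -15.4, -0.4]
width: 0.0138
gripper_force: 12.0
[  1.45408971 -15.42823092  -0.40813518] 0.013757149001658187 [ 0.51728139 -0.28205212  0.06601517]
```

```bash
python3 -m handwheel '[{"delta_pos":[0,-0.05,0],"dr":[0,0,0]},{"delta_pos":[0,0,0],"dr":[0,0,0]},{"delta_pos":[0,0,0],"dr":[0,0,0]},{"delta_pos":[0,0,0],"dr":[0,0,0]},{"delta_pos":[0,0,0.5],"dr":[0,0,0]},{"delta_pos":[0,0,1],"dr":[0,0,0]},{"delta_pos":[0,0,0.5],"dr":[0,0,0]},{"delta_pos":[0,0,0],"dr":[0,0,0]}]' 0.2
python3 -m handwheel '[{"delta_pos":[0.03,-0.65,0],"dr":[0,0,0]},{"delta_pos":[0.03,-0.65,0],"dr":[0,0,0]},{"delta_pos":[0.03,-0.65,0],"dr":[0,0,0]},{"delta_pos":[0.03,-0.66,0],"dr":[0,0,0]},{"delta_pos":[0,0,0],"dr":[0,0,0]},{"delta_pos":[0,0,0],"dr":[0,0,0]},{"delta_pos":[0,0,0],"dr":[0,0,0]}]' 1 12
python3 -c "
from h import *
marks('top','tally_button_top',.052,3);marks('top','cover_tab',.074,3);grab_frame('scene');marks('scene','cover_tab',.074,3)"
```

```text
t: 45.65
eef_pos: [0.5182, -0.2818, 0.1281]
ee_rot: [3.14, -0.004, 0.046]
force: [0.2, 0.1, 0.4]
width: 0.0352
gripper_force: 0.0
t: 46.35
eef_pos: [0.52, -0.3594, 0.1251]
ee_rot: [-3.141, 0.001, 0.046]
force: [-0.3, 0.6, -0.1]
width: 0.0004
gripper_force: 0.0
top cover_tab 0.71 [432.  258.2] [ 0.4053 -0.675   0.074 ]
top cover_tab 0.66 [339.2 225.8] [ 0.5182 -0.3485  0.074 ]
top cover_tab 0.6 [227.6 203.9] [0.5947 0.0499 0.074 ]
scene cover_tab 0.63 [438.1 194.8] [ 0.4179 -0.6659  0.074 ]
scene cover_tab 0.44 [326.6 211. ] [ 0.5167 -0.2874  0.074 ]
```

```bash
python3 -m handwheel '[{"delta_pos":[0,0,-1],"dr":[0,0,0]},{"delta_pos":[0,0,-0.8],"dr":[0,0,0]},{"delta_pos":[0,0,-0.4],"dr":[0,0,0]},{"delta_pos":[0,0,-0.1],"dr":[0,0,0]},{"delta_pos":[0,0,0],"dr":[0,0,0]}]'
python3 -m handwheel '[{"delta_pos":[0,0,-0.1],"dr":[0,0,0]},{"delta_pos":[0,0,0],"dr":[0,0,0]}]'
python3 -m handwheel '[{"delta_pos":[0,0,-0.1],"dr":[0,0,0]},{"delta_pos":[0,0,0],"dr":[0,0,0]}]'
```

```text
t: 47.05
eef_pos: [0.5206, -0.3601, 0.0569]
ee_rot: [3.141, 0.0, 0.046]
force: [-0.1, -0.4, 1.0]
width: 0.0005
gripper_force: 0.0
t: 47.25
eef_pos: [0.5208, -0.3602, 0.0544]
ee_rot: [3.141, -0.001, 0.046]
force: [-0.1, 0.5, 1.1]
width: 0.0006
gripper_force: 0.0
t: 47.45
eef_pos: [0.5203, -0.36, 0.0507]
ee_rot: [3.142, -0.0, 0.045]
force: [-0.2, -0.4, -0.3]
width: 0.0001
gripper_force: 0.0
```

```bash
python3 -m handwheel '[{"delta_pos":[0,0,-0.1],"dr":[0,0,0]},{"delta_pos":[0,0,0],"dr":[0,0,0]}]'
python3 -m handwheel '[{"delta_pos":[0,0,-0.1],"dr":[0,0,0]},{"delta_pos":[0,0,0],"dr":[0,0,0]}]'
python3 -m handwheel '[{"delta_pos":[0,0,-0.07],"dr":[0,0,0]},{"delta_pos":[0,0,0],"dr":[0,0,0]}]'
```

```text
t: 47.65
eef_pos: [0.5201, -0.36, 0.0473]
ee_rot: [-3.141, 0.0, 0.045]
force: [1.3, -0.4, -0.3]
width: 0.0006
gripper_force: 0.0
t: 47.85
eef_pos: [0.5204, -0.3601, 0.0446]
ee_rot: [3.141, 0.0, 0.046]
force: [-0.4, -0.4, 3.1]
width: 0.0004
gripper_force: 1.4
t: 48.05
eef_pos: [0.5204, -0.3601, 0.0426]
ee_rot: [3.141, -0.0, 0.046]
force: [-1.5, -0.2, 4.5]
width: 0.0007
gripper_force: 2.0
```

```bash
python3 -m handwheel '[{"delta_pos":[0,0,-0.07],"dr":[0,0,0]},{"delta_pos":[0,0,0],"dr":[0,0,0]},{"delta_pos":[0,0,0],"dr":[0,0,0]}]'
python3 -m handwheel '[{"delta_pos":[0,0,-0.04],"dr":[0,0,0]},{"delta_pos":[0,0,0],"dr":[0,0,0]}]'
```

```text
t: 48.35
eef_pos: [0.5204, -0.3602, 0.0411]
ee_rot: [3.141, -0.0, 0.046]
force: [-2.9, 2.0, 7.0]
width: 0.0005
gripper_force: 4.0
t: 48.55
eef_pos: [0.5205, -0.3602, 0.0409]
ee_rot: [3.141, -0.001, 0.046]
force: [-5.1, 4.3, 16.4]
width: 0.0006
gripper_force: 8.0
```

Button bottomed at 16 N. Lifting off and going back to the tab.

```bash
python3 -m handwheel '[{"delta_pos":[0,0,0.5],"dr":[0,0,0]},{"delta_pos":[0,0,1],"dr":[0,0,0]},{"delta_pos":[0,0,1],"dr":[0,0,0]},{"delta_pos":[0,0,0.5],"dr":[0,0,0]},{"delta_pos":[-0.03,0.65,0],"dr":[0,0,0]},{"delta_pos":[-0.03,0.65,0],"dr":[0,0,0]},{"delta_pos":[-0.03,0.65,0],"dr":[0,0,0]},{"delta_pos":[-0.03,0.64,0],"dr":[0,0,0]},{"delta_pos":[0,0,0],"dr":[0,0,0]},{"delta_pos":[0,0,0],"dr":[0,0,0]}]' 0.1
python3 -m handwheel '[{"delta_pos":[0,0,-1],"dr":[0,0,0]},{"delta_pos":[0,0,-0.7],"dr":[0,0,0]},{"delta_pos":[0,0,-0.3],"dr":[0,0,0]},{"delta_pos":[0,0,-0.1],"dr":[0,0,0]},{"delta_pos":[0,0,0],"dr":[0,0,0]},{"delta_pos":[0,0,0],"dr":[0,0,0]}]'
python3 -m handwheel '[{"delta_pos":[0,0,0],"dr":[0,0,0]},{"delta_pos":[0,0,0],"dr":[0,0,0]},{"delta_pos":[0,0,0],"dr":[0,0,0]},{"delta_pos":[0,0,0],"dr":[0,0,0]},{"delta_pos":[0,0,0],"dr":[0,0,0]},{"delta_pos":[0,0,0],"dr":[0,0,0]}]' 1 12
```

```text
t: 49.55
eef_pos: [0.517, -0.2821, 0.1292]
ee_rot: [3.142, -0.0, 0.047]
force: [0.3, 0.2, -0.4]
width: 0.0398
gripper_force: 0.0
t: 50.15
eef_pos: [0.5175, -0.2828, 0.0672]
ee_rot: [3.141, -0.001, 0.045]
force: [-0.1, 0.3, 0.8]
width: 0.0393
gripper_force: 0.0
t: 50.75
eef_pos: [0.5169, -0.2824, 0.0665]
ee_rot: [3.141, -0.0, 0.046]
force: [-1.0, 1.2, 2.7]
width: 0.0137
gripper_force: 12.0
```

```bash
python3 -m handwheel '[{"delta_pos":[0.015,-0.33,0],"dr":[0,0,0]},{"delta_pos":[0.015,-0.33,0],"dr":[0,0,0]},{"delta_pos":[0.015,-0.33,0],"dr":[0,0,0]},{"delta_pos":[0.015,-0.33,0],"dr":[0,0,0]},{"delta_pos":[0.015,-0.33,0],"dr":[0,0,0]},{"delta_pos":[0.015,-0.33,0],"dr":[0,0,0]},{"delta_pos":[0.015,-0.33,0],"dr":[0,0,0]},{"delta_pos":[0.015,-0.33,0],"dr":[0,0,0]},{"delta_pos":[0,0,0],"dr":[0,0,0]},{"delta_pos":[0,0,0],"dr":[0,0,0]}]'
```

```text
t: 51.75
eef_pos: [0.5201, -0.3624, 0.0665]
ee_rot: [-3.141, 0.0, 0.045]
force: [-1.4, 3.5, 6.6]
width: 0.0139
gripper_force: 12.0
```

```bash
python3 -m handwheel '[{"delta_pos":[0,-0.06,0],"dr":[0,0,0]},{"delta_pos":[0,0,0],"dr":[0,0,0]},{"delta_pos":[0,0,0],"dr":[0,0,0]}]'
```

```text
t: 52.05
eef_pos: [0.5202, -0.3626, 0.0665]
ee_rot: [-3.14, 0.0, 0.045]
force: [-1.0, 11.2, 9.8]
width: 0.014
gripper_force: 12.0
```

At the end stop. Relieve, release, retreat and check.

```bash
python3 -m handwheel '[{"delta_pos":[0,0.05,0],"dr":[0,0,0]},{"delta_pos":[0,0,0],"dr":[0,0,0]},{"delta_pos":[0,0,0],"dr":[0,0,0]},{"delta_pos":[0,0,0],"dr":[0,0,0]},{"delta_pos":[0,0,0.5],"dr":[0,0,0]},{"delta_pos":[0,0,1],"dr":[0,0,0]},{"delta_pos":[0,0,1],"dr":[0,0,0]},{"delta_pos":[0,0,1],"dr":[0,0,0]},{"delta_pos":[0,0,1],"dr":[0,0,0]},{"delta_pos":[-0.5,-0.8,0.5],"dr":[0,0,0]}]' 0.1
python3 -m handwheel '[{"delta_pos":[-0.7,-0.7,0],"dr":[0,0,0]},{"delta_pos":[-0.7,-0.7,0],"dr":[0,0,0]},{"delta_pos":[-0.7,-0.7,0],"dr":[0,0,0]},{"delta_pos":[-0.7,-0.7,0],"dr":[0,0,0]},{"delta_pos":[-0.7,-0.7,0],"dr":[0,0,0]},{"delta_pos":[-0.7,-0.7,0],"dr":[0,0,0]},{"delta_pos":[0,0,0],"dr":[0,0,0]},{"delta_pos":[0,0,0],"dr":[0,0,0]}]'
python3 chk.py | head -11; python3 - <<'E'
from h import *
marks('top','cover_tab',.074,3);grab_frame('scene');marks('scene','cover_tab',.074,3)
A=np.mean([grab_frame('top').astype(float) for _ in range(3)],0).min(2);O=np.load('top_avg.npy').min(2)
x,y=331,212
print('counter area diff',np.abs(A-O)[y:y+27,x-25:x+23].mean().round(1), (np.abs(A-O)[y:y+27,x-25:x+23]>40).sum())
for n,p in(('snapdish',[.706,.313,.01]),('die',[.80,.119,.02]),('die2',[.785,.155,.02]),('oiler',[.77,-.15,.06])):
    u,v=proj('top',p).astype(int);print(n,(np.abs(A-O)[v-12:v+12,u-12:u+12]>40).sum())
E
```

```text
t: 53.05
eef_pos: [0.5074, -0.3854, 0.2195]
ee_rot: [3.14, -0.004, 0.048]
force: [0.7, 0.3, -0.5]
width: 0.0394
gripper_force: 0.0
t: 53.85
eef_pos: [0.3786, -0.5124, 0.216]
ee_rot: [-3.141, 0.0, 0.044]
force: [0.4, 0.8, 1.0]
width: 0.0394
gripper_force: 0.0
[ 0.3786 -0.5124  0.216 ]
(0.023, 0.054) 50 183 [0.0192 0.0545]
(0.023, 0.018) 25 179 [0.012 0.018]
(0.023, -0.018) 45 184 [ 0.0179 -0.0175]
(0.023, -0.054) 44 183 [ 0.018  -0.0538]
(-0.023, 0.054) 42 179 [-0.0195  0.055 ]
(-0.023, 0.018) 13 165 [-0.0136  0.0127]
(-0.023, -0.018) 26 168 [-0.02   -0.0175]
(-0.023, -0.054) 21 176 [-0.0096 -0.0597]
comb mark
top comb_grip 0.53 [232.2 202.9] [0.6029 0.0374 0.037 ]
top cover_tab 0.5 [340.6 227.9] [ 0.5107 -0.3534  0.074 ]
scene cover_tab 0.77 [345.5 206.8] [ 0.5075 -0.3534  0.074 ]
scene cover_tab 0.59 [439.6 191.8] [ 0.4291 -0.6851  0.074 ]
counter area diff 34.2 264
snapdish 0
die 0
die2 0
oiler 0
```

```bash
python3 - <<'E'
from fit import *
A=avg('top',3);O=np.load('top_avg.npy')
for r in(218,226,234): print(A[r,326:356].min(1).astype(int).tolist(),'\n',O[r,326:356].min(1).astype(int).tolist())
S=avg('scene',3)
w=S.min(2)>200
B=np.where(w[...,None],np.float32([200,200,200]),np.float32([200,100,100])).astype(np.float32)
print('handle+spine scene',fit({'scene':B},COMB,[.597,.0485,-.21],dict(scene=45),thr=50,z=.005))
w=A.min(2)>215;B=np.where(w[...,None],np.float32([200,200,200]),np.float32([200,100,100])).astype(np.float32)
print('top',fit({'top':B},COMB[:2],[.597,.0485,-.21],dict(top=32),thr=50,z=.005))
E
```

```text
[193, 194, 195, 197, 197, 194, 173, 234, 234, 234, 233, 234, 234, 234, 234, 231, 154, 22, 32, 47, 57, 56, 61, 64, 67, 68, 69, 71, 72, 73] 
 [189, 190, 191, 193, 193, 195, 231, 231, 231, 231, 231, 231, 231, 231, 231, 230, 219, 219, 220, 231, 231, 231, 231, 231, 231, 227, 91, 102, 89, 91]
[195, 195, 199, 200, 198, 197, 199, 234, 234, 234, 234, 234, 234, 234, 231, 141, 234, 233, 234, 233, 222, 118, 29, 33, 35, 37, 51, 58, 66, 68] 
 [190, 190, 194, 195, 194, 193, 197, 231, 231, 231, 231, 231, 231, 230, 193, 132, 231, 231, 229, 183, 231, 231, 231, 231, 231, 230, 207, 99, 93, 96]
[194, 194, 195, 195, 195, 198, 198, 205, 234, 234, 234, 234, 234, 234, 234, 234, 233, 220, 68, 31, 34, 36, 39, 48, 55, 61, 66, 70, 73, 74] 
 [190, 190, 191, 191, 191, 194, 197, 231, 231, 231, 231, 231, 231, 231, 231, 231, 231, 231, 231, 231, 231, 231, 231, 231, 231, 231, 227, 90, 102, 102]
handle+spine scene (array([ 0.60511027,  0.04547093, -0.21745491]), np.float64(0.4147001515479541))
top (array([ 0.60023406,  0.05033059, -0.20886888]), np.float64(0.5592649310872895))
```

```bash
python3 -c "
from station import job_done; print(job_done())"
```

```text
the job is handed in; nothing more can be done
None
```

I handed the job in at about 54 s of the 210 s; no verdict came back. The camera checks show the comb in the tray, all five bobbins in separate compartments, the dust cover closed again, and no sign that the bystanders moved; the button was pressed to its stop, but its spring-back is hidden under the closed cover.

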